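# Put the pool balls away in the ball magazine and lock it

### The arm

A 7-joint arm with a two-finger parallel gripper is mounted at the origin on the work surface. World frame = base frame: x ahead of the robot, y to its left, z up, the work surface at z = 0. Lengths are in mm, angles in rad, forces in N, time in s.
With the tool pointing down it reaches from about 400 to 875 mm from the base axis. Payload 4.4 kg.
Tool frame: the origin (TCP) lies at the very end of the fingers, on their centre line; the grasp point (between the pads) lies 19 mm behind it; z points along the fingers, y is the line along which they close (so a half turn about z gives the same grasp; the last joint's range is limited). The gripper opens to 85 mm and grips with 20 to 120 N. Pads are 22 mm wide; open, the fingers measure 114 mm over their backs; the gripper's body (76 mm by 85 mm) begins 54 mm behind the grasp point. The pads swing forward as they close: fully open they stand 13 mm farther back than shut.
Start: joints at [1.194, 0.628, 0.038, 1.517, -0.027, 0.996, -0.02], TCP at [198.811, -618.863, 231.313] pointing down, gripper open.
Joint ranges: [-3.06, 3.06], [-0.37, 2.12], [-1.25, 1.32], [0.18, 2.47], [-1.1, 4.24], [0.23, 1.98], [-2.94, 2.94]. Speed limits (rad/s): [2.57, 2.57, 3.14, 3.14, 3.14, 3.14, 3.14].

### API

Orientations are given as [roll, pitch, yaw] about the fixed x, y, z axes, in that order (R = Rz(yaw) Ry(pitch) Rx(roll)).
In Python, from cell import read_state, get_image, camera_params, finish_job gives the robot as it stands.
- The arm moves only by the tool arm_command, never from a script. Its argument "deltas" is a list of rows, each an object of numbers: "dx", "dy", "dz": the shift along the world's x, y, z in m; "yaw": the turn about the world's z in degrees; "jaw": the opening, from 0 (shut) to 1 (fully open). A call has 1 to 20 rows; each row is the pose to reach, as a shift and turn from the pose commanded when the call began; what a row does not reach only later rows make up. A row lasts 1/10 s, in which the tool goes at most 50 mm and 8.59 degrees, less where a joint would pass 70% of its speed; a pose out of reach is approached as far as the arm can. A call with a gripper value outside its range is refused whole. The fingers move at their own pace and stop on an object; the grip force is fixed at half the most. Time passes only in rows, so rows that repeat a pose let the fingers close. It gives the time, the measured TCP pose, the force, the opening and the grip force at its end, in the units of the state.
- read_state(): the state, without advancing time (a new reading comes with each control period).
- get_image(name): name is "scene" or "top" or "wrist"; returns (picture, depth): 400x640x3 uint8, red, green, blue; 400x640 float32, mm along the optical axis (not along the pixel's ray), 0 where there is no reading.
- camera_params(name): a dict with "camera_matrix" (3x3 intrinsics, pixels), "k1" (the pictures are not rectified: a ray, as slopes to the right and down, at radius r is drawn at 1 + k1 r^2 times it, then the intrinsics apply), "extrinsics" (4x4, takes a point from camera to world coordinates). Camera axes: x right, y down, z forward; pixel columns grow to the right and rows downward; lengths in mm; the calibration is good to about 2 mm. A picture is of the moment at which its call begins: read the wrist's pose just before it. camera_params takes no time and is no camera call; for the wrist camera it gives the pose at the moment of the call.
- finish_job(): hands the job in; it is judged then, once.
The state is a dict: "clock": time; "qpos": joint angles; "qd": joint speeds; "tau": joint torques, N m; "eef_pos": TCP position; "tool_rot": TCP orientation; "force": force on the tool from outside, world axes, zero at the start; "torque": the same for the moment, N m; "width": finger opening in mm; "gripper_force": force on a finger pad.
Only numpy, scipy, OpenCV 4.12 (cv2) and the standard library are available. Lean on these libraries where they do the work, as an engineer would, in place of code of your own. Each camera call takes 0.05 s, during which the arm holds its last target. There are 200 camera calls.

### The job

Put the pool balls away: first swing the magazine's cam lever fully open, then lower every ball in the tray gently, one by one, into the mouth of the sloping magazine, in the order yellow, blue, red, green (skip the colours that are missing) and the white cue ball last. Then lay the retaining bar across its two posts over the mouth, between the cheeks and centred, and swing the lever fully closed over it, to its stop. Leave the other things on the table where they are.

Things in the scene. Friction and masses are not known exactly. Their poses are not given: they have to be found in the camera images.
- rack: ball magazine, fixed, its place and yaw vary: a wooden channel sloping 5 degrees down along its own -y, under a clear roof (y = -280 to -45 mm, top at most 105 mm above the table). Origin on the table under the centre of the loading mouth, the roofless upper end; z up. Balls roll down by themselves; five fit, the fifth lying almost under the mouth's centre
- mouth (a point): centre of a ball lying on the channel floor mid mouth: 67.3 mm above the table; axes as the rack's. The mouth runs from y = -45 to +45 mm and is 62 mm wide in x between walls (74 mm outside) that rise only 20 mm above its floor; the floor there is 38.6 mm above the table
- low_end (a point): about the centre of a ball lying at the low end of the channel (the first ball loaded)
- seat (a point): centre of the underside of the properly laid bar, 118 mm above the table, midway between two wooden posts at x = -85 and +85 mm of the rack (26 mm in x, 50 mm in y); axes as the rack's. On each post two steel cheeks 14 mm high and 38 mm apart hold the bar in y; it lies along the rack's x and can shift in x
- pivot (a point): on the vertical axis of the cam lever, at the lever's mid height (150 mm above the table); at x = -85, y = +55 mm of the rack
- lever (a joint): angle of the cam lever. 0 = closed (stop): points along the rack's -y, over the bar's end on the -x post; turns clockwise seen from above to 1.571 = open (stop): points along the rack's -x. Stays where it is left; about 1.2 N at the knob moves it
- knob (a point): middle of the upright orange knob of the lever (22 mm diameter, 20 mm tall, top 180 mm above the table), 100 mm from the pivot; this point is 170 mm above the table. The steel lever bar below it is 18 mm wide, 112 mm long from the pivot, from 140 to 160 mm above the table (4 mm above a laid bar)
- bar: the retaining bar, aluminium with a brown cork grip band in the middle: 210 x 30 x 18 mm, 0.25 kg, lying flat loose on the table at the start. Origin: centre of its underside; x along its length
- tray: grey ball tray, fixed (its place differs from start to start): plate 270 x 175 x 12 mm with six 30 mm square holes, 92 mm apart in x and 90 mm in y, in which the balls sit, in no special order; the gaps in it stay empty. Origin: centre of its underside
- yellow_center (a point): centre of the yellow pool ball, 57.2 mm diameter, 0.17 kg; at the start it sits in a hole of the tray, its centre about 36 mm above the table (may be absent)
- blue_center (a point): centre of the blue pool ball, 57.2 mm diameter, 0.17 kg; at the start it sits in a hole of the tray, its centre about 36 mm above the table (may be absent)
- red_center (a point): centre of the red pool ball, 57.2 mm diameter, 0.17 kg; at the start it sits in a hole of the tray, its centre about 36 mm above the table (may be absent)
- green_center (a point): centre of the green pool ball, 57.2 mm diameter, 0.17 kg; at the start it sits in a hole of the tray, its centre about 36 mm above the table (may be absent)
- cue_center (a point): centre of the white cue ball, 57.2 mm diameter, 0.17 kg; at the start it sits in a hole of the tray, its centre about 36 mm above the table
- chalk_a: blue-topped billiard chalk cube, 22 mm; bystander, to be left where it is
- chalk_b: red-topped billiard chalk cube, 22 mm; bystander, to be left where it is
- can: green drinks can, 66 mm wide, 115 mm tall, standing; bystander, to be left where it is
- jar: amber snack jar with a black lid, 72 mm wide, 90 mm tall, standing; bystander, to be left where it is
- brush: table brush lying beyond the magazine, 200 x 54 mm, 42 mm high; bystander, to be left where it is
- triangle: black ball triangle, sides about 290 mm, 45 mm high, lying flat to the left; bystander, to be left where it is
- remote: black remote control, 45 x 160 x 18 mm, lying to the right; bystander, to be left where it is

How it is judged (in metres and radians):
On the way, in this order (a step that is already met when the one before it is completed fails the run):
1. the lever is swung fully open (value of joint lever above 1.46 rad), for 0.2 s.
2. then the yellow ball (if there is one) is in the magazine (x of yellow_center in the frame of rack between -0.012 and 0.012 m and y of yellow_center in the frame of rack between -0.262 and 0.03 m and z of yellow_center in the frame of rack between 0.035 and 0.082 m), for 0.2 s.
3. then the blue ball (if there is one) is in the magazine (x of blue_center in the frame of rack between -0.012 and 0.012 m and y of blue_center in the frame of rack between -0.262 and 0.03 m and z of blue_center in the frame of rack between 0.035 and 0.082 m), for 0.2 s.
4. then the red ball (if there is one) is in the magazine (x of red_center in the frame of rack between -0.012 and 0.012 m and y of red_center in the frame of rack between -0.262 and 0.03 m and z of red_center in the frame of rack between 0.035 and 0.082 m), for 0.2 s.
5. then the green ball (if there is one) is in the magazine (x of green_center in the frame of rack between -0.012 and 0.012 m and y of green_center in the frame of rack between -0.262 and 0.03 m and z of green_center in the frame of rack between 0.035 and 0.082 m), for 0.2 s.
6. then the white cue ball (if there is one) is in the magazine (x of cue_center in the frame of rack between -0.012 and 0.012 m and y of cue_center in the frame of rack between -0.262 and 0.03 m and z of cue_center in the frame of rack between 0.035 and 0.082 m), for 0.2 s.
7. then the bar is laid across both posts (x of bar in the frame of seat between -0.015 and 0.015 m and y of bar in the frame of seat between -0.008 and 0.008 m and z of bar in the frame of seat between -0.004 and 0.004 m and angle between the x axis of bar and the x axis of rack, either way round below 0.1 rad), for 0.2 s.
8. then the lever is swung fully closed over the bar (all of step 7 and value of joint lever below 0.09 rad), for 0.2 s.
At the end, for the whole second after the job is handed in: all balls present lie at rest in the channel (loaded in order, cue ball last); the bar rests on both posts between the cheeks, centred within 15 mm along its length and 8 mm across, within 4 mm of its seat height and 0.1 rad of the rack's x; the lever is within 0.09 rad of its closed stop (all of step 2 and all of step 3 and all of step 4 and all of step 5 and all of step 6 and all of step 8 and linear speed of each of yellow, blue, red, green, cue below 0.03 m/s and linear speed of bar below 0.02 m/s); the robot touches nothing.
It fails at once if a ball dropped into the mouth from a height (faster than 0.9 m/s there) ((horizontal distance between yellow_center and mouth below 0.04 m and height (world z) of yellow_center below 0.1 m and linear speed of yellow above 0.9 m/s) or (horizontal distance between blue_center and mouth below 0.04 m and height (world z) of blue_center below 0.1 m and linear speed of blue above 0.9 m/s) or (horizontal distance between red_center and mouth below 0.04 m and height (world z) of red_center below 0.1 m and linear speed of red above 0.9 m/s) or (horizontal distance between green_center and mouth below 0.04 m and height (world z) of green_center below 0.1 m and linear speed of green above 0.9 m/s) or (horizontal distance between cue_center and mouth below 0.04 m and height (world z) of cue_center below 0.1 m and linear speed of cue above 0.9 m/s)).
It fails at once if a bystander moved by more than 4 cm (distance of any of chalk_a, chalk_b, can, jar, brush, triangle, remote from where it was at the start of the episode above 0.04 m).
Of yellow, blue, red, green only 2 to 4 are there at a start; the rules pass over those that are not, and their reading is None.
At some moment in a run one of bar may be knocked a few centimetres aside while the robot is not near it.
It also fails if it takes over 208 s, if anything falls off the work surface, if the arm or the gripper's body presses on something with over 40 N, if the wrist force passes 120 N, or if a joint passes its speed limit or range.

## Working session

There is one attempt and no reset: what is moved stays moved. The work goes in short steps, Python scripts to look and compute and a tool call to move; the robot and the scene stay as the last step left them, time stands still between calls to the robot, and variables do not carry over. Pictures are saved under pics/ and viewed, at most 14 in all, crops included, and the job is handed in when it is done.

Besides the shell and the picture viewer there is one more tool, called after "Call:" as name(argument=value, ...) on one line, values as JSON. arm_command: Moves the arm, as the interface text tells. Its arguments: {"type":"object","properties":{"deltas":{"type":"array"}},"required":["deltas"]}

```bash
mkdir -p pics
cat > h.py <<'E'
import numpy as np, cv2
from cell import *
def world(name):
    P=camera_params(name); im,d=get_image(name)
    K=np.array(P["camera_matrix"]);T=np.array(P["extrinsics"]);k=P["k1"]
    h,w=d.shape; u,v=np.meshgrid(np.arange(w),np.arange(h))
    p=np.stack([u,v],-1).reshape(-1,1,2).astype(float)
    n=cv2.undistortPoints(p,K,np.array([k,0,0,0.])).reshape(h,w,2)
    c=np.dstack([n*d[...,None],d])
    W=c@T[:3,:3].T+T[:3,3]; W[d==0]=np.nan
    return im,d,W
def save(n,im): cv2.imwrite("pics/"+n,im[...,::-1])
E
python3 - <<'E'
from h import *
s=read_state();print(s["clock"],s["eef_pos"],s["tool_rot"],s["width"],s["force"])
for n in("top","scene"):
    im,d,W=world(n);save(n+"1.png",im);np.savez(n+"1",im=im,d=d,W=W)
    print(n,np.round(camera_params(n)["extrinsics"],2).tolist())
    print(np.nanmin(W[...,:2],axis=(0,1)),np.nanmax(W[...,:2],axis=(0,1)))
E
```

```text
0.0 [ 198.61630585 -618.26178648  230.40074708] [-3.13971195e+00  3.25329506e-05  3.10819053e-01] 85.5434916378717 [-0.06520501  0.70561366  0.4104458 ]
top [[0.02, -0.99, 0.17, 412.51], [-1.0, -0.02, -0.01, 65.03], [0.01, -0.17, -0.99, 1329.1], [0.0, 0.0, 0.0, 1.0]]
[  -52.81339602 -1964.77885952] [2082.36686044 2050.68618533]
scene [[0.78, 0.49, -0.39, 1092.49], [0.63, -0.61, 0.48, -571.88], [0.0, -0.62, -0.79, 1134.96], [0.0, 0.0, 0.0, 1.0]]
[-1711.37852834  -960.00328194] [1980.07624625 3085.35836083]
```

View pics/top1.png

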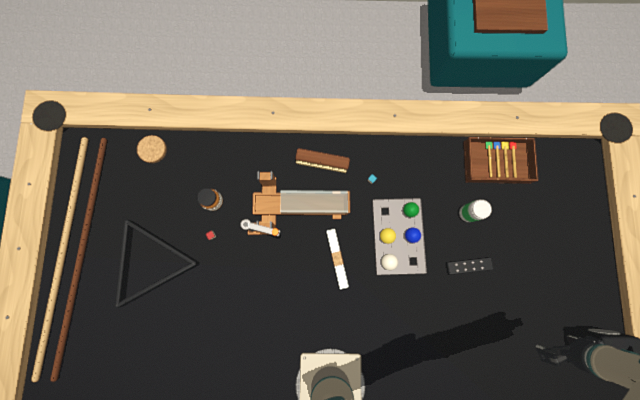

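View pics/scene1.png

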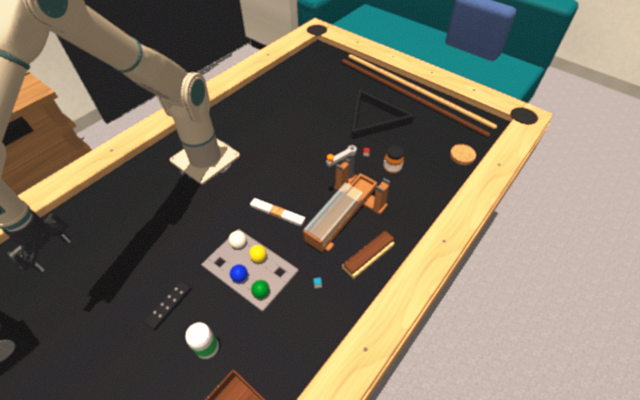

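The top view shows the rack mouth around (267,203), with its low end at (350,203). The lever is near (245–280,228), the bar near (337,258) and the tray near (400,236). The balls are yellow (388,236), blue (413,235), green (411,210) and white (389,262), and there is no red one. The can is at (476,211) and the jar at (209,199).

Run:
```python
from h import *
a=np.load("top1.npz");im,W=a["im"],a["W"]
hsv=cv2.cvtColor(im,cv2.COLOR_RGB2HSV);X,Y,Z=W[...,0],W[...,1],W[...,2]
from scipy.optimize import least_squares
for n,(u,v) in dict(yellow=(388,236),blue=(413,235),green=(411,210),white=(389,262)).items():
    P=W[v-12:v+13,u-12:u+13].reshape(-1,3);P=P[P[:,2]>38]
    r=least_squares(lambda c:np.linalg.norm(P-c,axis=1)-28.6,[*P[:,:2].mean(0),36],loss="soft_l1").x
    print(n,r.round(1),len(P))
def rect(n,m):
    p=W[m];p=p[~np.isnan(p[:,0])]
    r=cv2.minAreaRect(p[:,:2].astype(np.float32));print(n,np.round(r[0],1),np.round(r[1],1),round(r[2],2),"z",np.round(np.median(p[:,2]),1),len(p))
box=np.zeros(Z.shape,bool)
def B(u0,u1,v0,v1):
    b=box.copy();b[v0:v1,u0:u1]=1;return b
rect("bar",B(320,355,222,295)&(Z>11)&(Z<26))
rect("tray",B(365,430,190,280)&(Z>6)&(Z<20))
rect("roof",B(272,360,180,222)&(Z>75)&(Z<115))
rect("lever",B(230,290,212,245)&(Z>146))
rect("knob",B(230,290,212,245)&(Z>166))
rect("posttops+",B(245,290,165,192)&(Z>100))
rect("posttops-",B(245,290,215,240)&(Z>100)&(Z<140))
c=cv2.resize(im[160:290,220:360],None,fx=5,fy=4.6,interpolation=cv2.INTER_CUBIC);save("crop1.png",c)
for v in range(165,245,4): print(v,' '.join('%4.0f'%z for z in Z[v,236:292:3]))
for u,v in((267,203),(267,180),(265,232),(245,225),(278,233),(340,230),(350,200),(278,203)):print(u,v,W[v,u].round(0))
```

```text
yellow [ 507.7 -198.8   35.4] 199
blue [ 511.8 -288.6   35.1] 197
green [ 603.6 -283.8   35. ] 186
white [ 416.1 -202.9   35.5] 203
bar [423.6 -20.3] [207.6  30.5] 13.94 z 17.5 496
tray [ 515.4 -240.2] [234.7 314.2] 89.77 z 11.7 2599
roof [618.7  81.5] [284.2 108.2] 82.46 z 91.0 1517
lever [512.7 240. ] [126.8  29.3] 73.27 z 159.8 250
knob [515.2 213. ] [75.  19.5] 62.2 z 178.0 40
posttops+ [684.8 208.3] [111.7  43.3] 64.78 z 117.9 138
posttops- [527.5 244.8] [23.9 77.1] 4.06 z 119.0 83
165   -0   -1   -5   -4   -0   -2    1   -1   -3    1   -6   -7   -5    3   -5    1   -1    4   -3
169   -1   -3    0   -4   -1   -1    1   -6   -2    1    1   -3   -3    1   -3   -0   -1   -1    3
173   -3    3   -2   -0   -3   -2   -2  132  118  123  117  122  121   -2    5   -4   -0    2   -9
177   -2   -2   -2   -5    2   -7   -2  131  120  118  120  118  123   -6    1   -6    0   -1    2
181   -5    3   -3    3    0    3   -1    4   94  100   98   95  100   27   -0   -2   -1   -5   -3
185   -2   -0    3   -0   -2    2   -2    1   -1   30   25   33   31   27    0   -4   -2   -1   -3
189   -0   -0 
[... 871 characters left out ...]
    1
225   -4   -1  156  164  159  158  160  159  120  117  114  117  104   10   -0    1    2    3    3
229   -2   -3   -2  149  139   92  157  162  162  158  160  159  155  179   -1    0    0    2   -1
233   -4   -4   -8   -1   10   11   12    8    5    7    9  158  176  179  169   -3    2    0    3
237    4   -1    2    3   -5   -1   -3    2    2    0   -1    0    0   -2   -1   -2   -1    0   -4
241    2   -4   -3    2   -1   -3    4   -1    6    0    2   -5    1    1    3   -3   -3    2   -3
267 203 [618. 236.  32.]
267 180 [685. 229. 111.]
265 232 [503. 222. 155.]
245 225 [524. 286. 164.]
278 233 [499. 179. 169.]
340 230 [528. -32.  -0.]
350 200 [641. -68.  -2.]
278 203 [618. 196.  34.]
```

View pics/crop1.png

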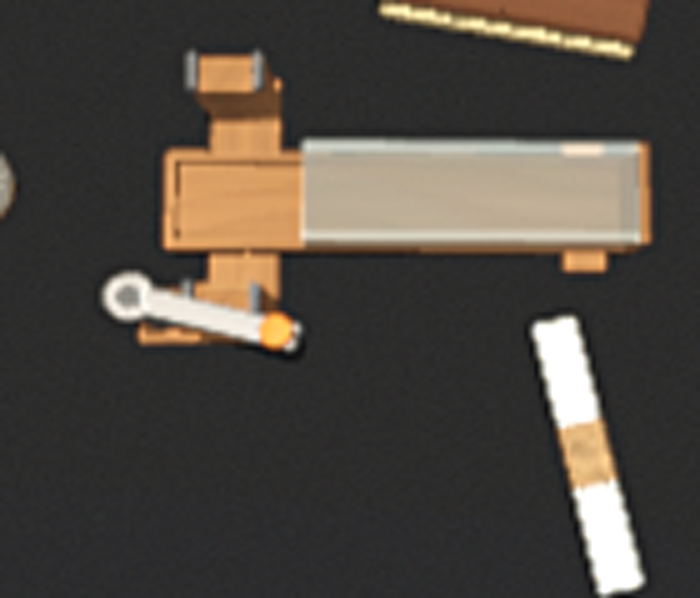

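The crop shows the lever pivot at about (125,295) and the orange knob at (275,332), so the lever is about 0.2 rad off closed. The posts and their steel cheeks are also clear. Next I'll fit the rack pose.

Run:
```python
from h import *
a=np.load("top1.npz");im,W=a["im"],a["W"];X,Y,Z=W[...,0],W[...,1],W[...,2]
# channel walls: per column x-extent of high points
R=[]
for u in range(255,348,3):
    c=W[184:222,u];c=c[c[:,2]>50]
    if len(c)>1: R.append((c[:,1].mean(),c[:,0].min(),c[:,0].max(),np.median(c[:,2])))
R=np.array(R);m=R[:,0]
for s in (R[:,0]>185,R[:,0]<175):
    q=R[s];print(np.polyfit(q[:,0],(q[:,1]+q[:,2])/2,1),q[:,0].min(),q[:,0].max(),np.median(q[:,2]-q[:,1]))
c=W[188:222,245:285].reshape(-1,3);s=c[(c[:,2]>50)&(c[:,2]<75)];print("mouth y range",np.percentile(s[:,1],[0,2,50,98,100]))
s=W[170:181,248:290].reshape(-1,3);s=s[(s[:,2]>110)];print("post+",s.min(0),s.max(0))
s=W[170:181,248:290].reshape(-1,3);s=s[(s[:,2]>112)&(s[:,2]<125)];print("post+ top",s.mean(0))
hsv=cv2.cvtColor(im,cv2.COLOR_RGB2HSV)
k=(hsv[...,0]>8)&(hsv[...,0]<22)&(hsv[...,1]>200)&(hsv[...,2]>220);k[:215]=0;k[245:]=0;k[:,:260]=0;k[:,300:]=0
print("knob",np.nanmedian(W[k&(Z>165)],0),k.sum())
s=W[215:238,236:250].reshape(-1,3);s=s[s[:,2]>150];print("pivot disc",s.min(0),s.max(0),(s.min(0)+s.max(0))/2)
```

```text
[9.13510524e-03 6.08725986e+02] 190.11997219996383 274.6663139101405 71.76519283555547
[-2.64301425e-02  6.18454139e+02] -42.55985980179019 165.7325424317857 72.9294416504581
mouth y range [170.53674703 180.80437398 251.53227316 282.87709519 283.43395606]
post+ [683.90642232 210.52696774 110.31213577] [710.17125641 261.32056468 135.64305843]
post+ top [696.85392893 235.89884162 118.03209136]
knob [nan nan nan] 0
pivot disc [511.85536676 273.39132415 150.82405974] [540.64999633 300.87911674 165.3472422 ] [526.25268154 287.13522044 158.08565097]
  return np.nanmean(a, axis, out=out, keepdims=keepdims)
```

Call:
arm_command(deltas=[{"dx": 0.02,"dy": 0.04,"dz": 0.04},{"dx": 0.04,"dy": 0.08,"dz": 0.08},{"dx": 0.06,"dy": 0.12,"dz": 0.12},{"dx": 0.08,"dy": 0.165,"dz": 0.15,"yaw": -3},{"dx": 0.1,"dy": 0.21,"dz": 0.17,"yaw": -5},{"dx": 0.12,"dy": 0.255,"dz": 0.17,"yaw": -7},{"dx": 0.14,"dy": 0.3,"dz": 0.17,"yaw": -9},{"dx": 0.16,"dy": 0.345,"dz": 0.17,"yaw": -11},{"dx": 0.18,"dy": 0.39,"dz": 0.17,"yaw": -13},{"dx": 0.2,"dy": 0.435,"dz": 0.17,"yaw": -15},{"dx": 0.22,"dy": 0.48,"dz": 0.17,"yaw": -17},{"dx": 0.24,"dy": 0.525,"dz": 0.17,"yaw": -18},{"dx": 0.26,"dy": 0.57,"dz": 0.17,"yaw": -18},{"dx": 0.28,"dy": 0.615,"dz": 0.17,"yaw": -18},{"dx": 0.3,"dy": 0.66,"dz": 0.17,"yaw": -18},{"dx": 0.32,"dy": 0.705,"dz": 0.17,"yaw": -18},{"dx": 0.34,"dy": 0.75,"dz": 0.17,"yaw": -18},{"dx": 0.36,"dy": 0.8,"dz": 0.17,"yaw": -18},{"dx": 0.36,"dy": 0.8,"dz": 0.17,"yaw": -18},{"dx": 0.36,"dy": 0.8,"dz": 0.17,"yaw": -18}])

```text
invalid input at $.deltas[0]: expected keys dx, dy, dz, yaw, jaw
```

Call:
arm_command(deltas=[{"dx": 0.02,"dy": 0.04,"dz": 0.04,"yaw": 0,"jaw": 1},{"dx": 0.04,"dy": 0.08,"dz": 0.08,"yaw": 0,"jaw": 1},{"dx": 0.06,"dy": 0.12,"dz": 0.12,"yaw": -2,"jaw": 1},{"dx": 0.08,"dy": 0.165,"dz": 0.14,"yaw": -4,"jaw": 1},{"dx": 0.1,"dy": 0.21,"dz": 0.15,"yaw": -6,"jaw": 1},{"dx": 0.12,"dy": 0.255,"dz": 0.15,"yaw": -8,"jaw": 1},{"dx": 0.14,"dy": 0.3,"dz": 0.15,"yaw": -10,"jaw": 1},{"dx": 0.16,"dy": 0.345,"dz": 0.15,"yaw": -12,"jaw": 1},{"dx": 0.18,"dy": 0.39,"dz": 0.15,"yaw": -14,"jaw": 1},{"dx": 0.2,"dy": 0.435,"dz": 0.15,"yaw": -16,"jaw": 1},{"dx": 0.22,"dy": 0.48,"dz": 0.15,"yaw": -16,"jaw": 1},{"dx": 0.24,"dy": 0.525,"dz": 0.15,"yaw": -16,"jaw": 1},{"dx": 0.26,"dy": 0.57,"dz": 0.15,"yaw": -16,"jaw": 1},{"dx": 0.28,"dy": 0.615,"dz": 0.15,"yaw": -16,"jaw": 1},{"dx": 0.3,"dy": 0.66,"dz": 0.15,"yaw": -16,"jaw": 1},{"dx": 0.32,"dy": 0.705,"dz": 0.15,"yaw": -16,"jaw": 1},{"dx": 0.34,"dy": 0.75,"dz": 0.15,"yaw": -16,"jaw": 1},{"dx": 0.36,"dy": 0.8,"dz": 0.15,"yaw": -16,"jaw": 1},{"dx": 0.36,"dy": 0.8,"dz": 0.15,"yaw": -16,"jaw": 1},{"dx": 0.36,"dy": 0.8,"dz": 0.15,"yaw": -16,"jaw": 1}])

```text
clock: 2.1
eef_pos: [558.6, 186.2, 380.0]
tool_rot: [-3.139, 0.002, 0.038]
force: [-0.6, -0.6, 0.3]
width: 85.3
gripper_force: 0.0
```

Run:
```python
from h import *
s=read_state();print(s["eef_pos"],s["tool_rot"],s["qpos"].round(2) if hasattr(s["qpos"],"round") else s["qpos"])
im,d,W=world("wrist");save("w1.png",im);np.savez("w1",im=im,d=d,W=W)
print(np.round(camera_params("wrist")["extrinsics"],2).tolist())
```

```text
[558.55459998 186.16629014 380.04272596] [-3.13891254e+00  1.77346670e-03  3.82418340e-02] [-0.18  0.43 -0.3   1.46  0.12  1.27 -2.02]
[[0.04, -0.95, -0.31, 635.09], [-1.0, -0.03, -0.01, 186.33], [-0.0, 0.31, -0.95, 522.33], [0.0, 0.0, 0.0, 1.0]]
```

View pics/w1.png

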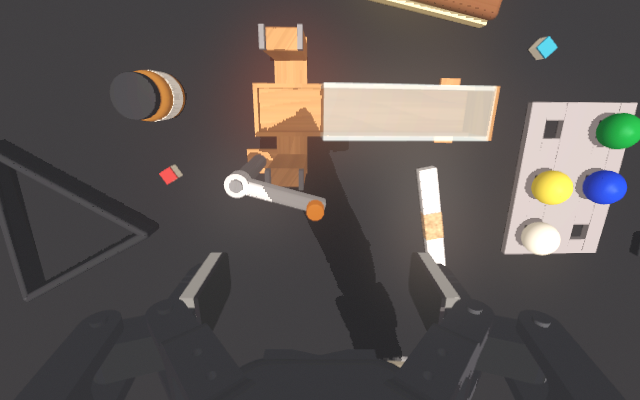

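The wrist view shows the pivot disc at (237,186), the knob at (315,210), the far post at (282,38), the mouth at (290,110) and the bar's cork band at (433,226).

Run:
```python
from h import *
a=np.load("w1.npz");im,W=a["im"],a["W"];X,Y,Z=W[...,0],W[...,1],W[...,2]
hsv=cv2.cvtColor(im,cv2.COLOR_RGB2HSV)
def S(u0,u1,v0,v1,z0,z1):
    p=W[v0:v1,u0:u1].reshape(-1,3);return p[(p[:,2]>z0)&(p[:,2]<z1)]
def rect(n,p):
    r=cv2.minAreaRect(p[:,:2].astype(np.float32));print(n,np.round(r[0],1),np.round(r[1],1),round(r[2],2),"z",np.round(np.median(p[:,2]),1),len(p))
rect("knob",S(300,335,190,225,174,190))
rect("knob side",S(300,335,190,225,165,190))
rect("pivot",S(222,250,172,200,150,175))
rect("lever",S(215,335,165,225,150,163))
rect("post+ top",S(255,310,20,52,112,124))
rect("post+ cheeks",S(255,310,20,52,112,140))
rect("mouth walls",S(245,321,75,145,52,72))
rect("roof",S(324,500,75,150,60,112))
rect("bar",S(405,450,160,270,10,25))
p=S(324,490,75,150,50,112)
R=[]
for y in np.arange(-30,180,8):
    q=p[abs(p[:,1]-y)<4]
    if len(q)>3:R.append((y,q[:,0].min(),q[:,0].max()))
R=np.array(R);print(np.polyfit(R[:,0],R[:,1],1),np.polyfit(R[:,0],R[:,2],1),np.median(R[:,2]-R[:,1]))
```

```text
knob [505.1 191.5] [20.2 20.3] 2.35 z 179.4 252
knob side [505.1 191.4] [20.2 20.3] 1.86 z 179.3 292
pivot [528.1 287.3] [30.  31.2] 10.64 z 160.0 535
lever [518.2 240.7] [127.   30.3] 78.51 z 159.5 1464
post+ top [699.  236.8] [25.7 47.8] 1.31 z 117.6 773
post+ cheeks [699.  238.3] [25.7 50.7] 1.31 z 118.1 1084
mouth walls [614.5 237.1] [72.4 96.2] 1.61 z 59.5 826
roof [619.2  64.1] [ 74.3 241.1] 1.68 z 92.0 9675
bar [436.3 -14.5] [188.3  31.5] 13.68 z 17.5 1661
[-3.16908978e-02  5.84455675e+02] [-3.30233218e-02  6.57573210e+02] 73.1970861546788
```

Call:
arm_command(deltas=[{"dx": -0.004,"dy": 0.003,"dz": -0.04,"yaw": 0,"jaw": 0},{"dx": -0.008,"dy": 0.006,"dz": -0.08,"yaw": 0,"jaw": 0},{"dx": -0.012,"dy": 0.009,"dz": -0.12,"yaw": 0,"jaw": 0},{"dx": -0.012,"dy": 0.009,"dz": -0.16,"yaw": 0,"jaw": 0},{"dx": -0.012,"dy": 0.009,"dz": -0.16,"yaw": 0,"jaw": 0},{"dx": -0.012,"dy": 0.009,"dz": -0.16,"yaw": 0,"jaw": 0},{"dx": -0.012,"dy": 0.009,"dz": -0.19,"yaw": 0,"jaw": 0},{"dx": -0.012,"dy": 0.009,"dz": -0.22,"yaw": 0,"jaw": 0},{"dx": -0.012,"dy": 0.009,"dz": -0.23,"yaw": 0,"jaw": 0},{"dx": -0.012,"dy": 0.009,"dz": -0.23,"yaw": 0,"jaw": 0},{"dx": -0.012,"dy": 0.009,"dz": -0.23,"yaw": 0,"jaw": 0}])

```text
clock: 3.25
eef_pos: [548.3, 190.5, 153.4]
tool_rot: [-3.141, -0.003, 0.031]
force: [-0.2, -0.5, 0.6]
width: -0.0
gripper_force: 0.0
```

Call:
arm_command(deltas=[{"dx": -0.01,"dy": 0.004,"dz": 0,"yaw": 0,"jaw": 0},{"dx": -0.02,"dy": 0.008,"dz": 0,"yaw": 0,"jaw": 0},{"dx": -0.031,"dy": 0.009,"dz": 0,"yaw": 0,"jaw": 0},{"dx": -0.042,"dy": 0.011,"dz": 0,"yaw": 0,"jaw": 0},{"dx": -0.055,"dy": 0.015,"dz": 0,"yaw": 0,"jaw": 0},{"dx": -0.066,"dy": 0.021,"dz": 0,"yaw": 0,"jaw": 0},{"dx": -0.077,"dy": 0.029,"dz": 0,"yaw": 0,"jaw": 0},{"dx": -0.086,"dy": 0.038,"dz": 0,"yaw": 0,"jaw": 0},{"dx": -0.093,"dy": 0.047,"dz": 0,"yaw": 0,"jaw": 0},{"dx": -0.099,"dy": 0.056,"dz": 0,"yaw": 0,"jaw": 0},{"dx": -0.103,"dy": 0.065,"dz": 0,"yaw": 0,"jaw": 0},{"dx": -0.105,"dy": 0.073,"dz": 0,"yaw": 0,"jaw": 0},{"dx": -0.105,"dy": 0.073,"dz": 0,"yaw": 0,"jaw": 0},{"dx": -0.105,"dy": 0.073,"dz": 0,"yaw": 0,"jaw": 0}])

```text
clock: 4.65
eef_pos: [443.2, 262.9, 151.5]
tool_rot: [3.141, -0.002, 0.031]
force: [4.7, -2.9, 1.5]
width: -0.2
gripper_force: 2.6
```

Call:
arm_command(deltas=[{"dx": 0,"dy": 0.003,"dz": 0,"yaw": 0,"jaw": 0},{"dx": 0,"dy": 0.003,"dz": 0,"yaw": 0,"jaw": 0},{"dx": 0,"dy": 0.003,"dz": 0,"yaw": 0,"jaw": 0},{"dx": 0,"dy": 0.003,"dz": 0,"yaw": 0,"jaw": 0}])

```text
clock: 5.05
eef_pos: [443.2, 263.3, 151.4]
tool_rot: [3.137, -0.001, 0.029]
force: [4.3, -7.3, 3.3]
width: -0.3
gripper_force: 4.6
```

```bash
cat >> h.py <<'E'
from scipy.optimize import least_squares
def ball(W,u,v,r=15,z0=25):
    P=W[max(v-r,0):v+r+1,max(u-r,0):u+r+1].reshape(-1,3);P=P[(P[:,2]>z0)]
    m=P[np.argsort(-P[:,2])[:20]].mean(0)
    P=P[np.linalg.norm(P[:,:2]-m[:2],axis=1)<40]
    return least_squares(lambda c:np.linalg.norm(P-c,axis=1)-28.6,[m[0],m[1],m[2]-28],loss="soft_l1").x.round(1),len(P)
E
python3 - <<'E'
from h import *
W=np.load("w1.npz")["W"]
for n,u,v in(("yellow",552,187),("blue",605,187),("green",620,131),("white",541,238)):print(n,*ball(W,u,v,19))
E
```

```text
yellow [ 508.7 -197.4   35. ] 1082
blue [ 512.8 -287.4   34.9] 1102
green [ 604.6 -282.7   35. ] 1220
white [ 416.6 -201.7   35. ] 975
```

Call:
arm_command(deltas=[{"dx": 0,"dy": -0.01,"dz": 0,"yaw": 0,"jaw": 0},{"dx": 0,"dy": -0.02,"dz": 0.02,"yaw": 0,"jaw": 0},{"dx": 0,"dy": -0.03,"dz": 0.06,"yaw": -8,"jaw": 0},{"dx": 0.005,"dy": -0.06,"dz": 0.1,"yaw": -16,"jaw": 0},{"dx": 0.01,"dy": -0.1,"dz": 0.1,"yaw": -24,"jaw": 0},{"dx": 0.015,"dy": -0.14,"dz": 0.1,"yaw": -32,"jaw": 0},{"dx": 0.02,"dy": -0.18,"dz": 0.1,"yaw": -40,"jaw": 0.5},{"dx": 0.025,"dy": -0.22,"dz": 0.1,"yaw": -48,"jaw": 0.88},{"dx": 0.03,"dy": -0.26,"dz": 0.1,"yaw": -56,"jaw": 0.88},{"dx": 0.035,"dy": -0.3,"dz": 0.1,"yaw": -64,"jaw": 0.88},{"dx": 0.04,"dy": -0.34,"dz": 0.1,"yaw": -72,"jaw": 0.88},{"dx": 0.05,"dy": -0.38,"dz": 0.1,"yaw": -80,"jaw": 0.88},{"dx": 0.055,"dy": -0.42,"dz": 0.1,"yaw": -86,"jaw": 0.88},{"dx": 0.06,"dy": -0.45,"dz": 0.08,"yaw": -90,"jaw": 0.88},{"dx": 0.065,"dy": -0.463,"dz": 0.05,"yaw": -90,"jaw": 0.88},{"dx": 0.065,"dy": -0.463,"dz": 0.03,"yaw": -90,"jaw": 0.88},{"dx": 0.065,"dy": -0.463,"dz": 0.0,"yaw": -90,"jaw": 0.88},{"dx": 0.065,"dy": -0.463,"dz": 0.0,"yaw": -90,"jaw": 0.88}])

```text
clock: 6.85
eef_pos: [503.6, -194.5, 147.6]
tool_rot: [3.133, 0.004, -1.539]
force: [-0.2, 0.7, -0.2]
width: 75.6
gripper_force: 0.0
```

Call:
arm_command(deltas=[{"dx": 0.002,"dy": -0.001,"dz": -0.03,"yaw": 0,"jaw": 0.88},{"dx": 0.002,"dy": -0.001,"dz": -0.06,"yaw": 0,"jaw": 0.88},{"dx": 0.002,"dy": -0.001,"dz": -0.06,"yaw": 0,"jaw": 0.88},{"dx": 0.002,"dy": -0.001,"dz": -0.06,"yaw": 0,"jaw": 0.88},{"dx": 0.002,"dy": -0.001,"dz": -0.06,"yaw": 0,"jaw": 0.88}])

```text
clock: 7.35
eef_pos: [509.9, -198.0, 93.1]
tool_rot: [-3.139, -0.001, -1.539]
force: [0.2, 0.0, 0.2]
width: 75.5
gripper_force: 0.0
```

Call:
arm_command(deltas=[{"dx": -0.001,"dy": 0,"dz": -0.03,"yaw": 0,"jaw": 0.88},{"dx": -0.001,"dy": 0,"dz": -0.055,"yaw": 0,"jaw": 0.88},{"dx": -0.001,"dy": 0,"dz": -0.075,"yaw": 0,"jaw": 0.88},{"dx": -0.001,"dy": 0,"dz": -0.075,"yaw": 0,"jaw": 0.88},{"dx": -0.001,"dy": 0,"dz": -0.075,"yaw": 0,"jaw": 0.88},{"dx": -0.001,"dy": 0,"dz": -0.075,"yaw": 0,"jaw": 0.4},{"dx": -0.001,"dy": 0,"dz": -0.075,"yaw": 0,"jaw": 0.4},{"dx": -0.001,"dy": 0,"dz": -0.075,"yaw": 0,"jaw": 0.4},{"dx": -0.001,"dy": 0,"dz": -0.075,"yaw": 0,"jaw": 0.4},{"dx": -0.001,"dy": 0,"dz": -0.075,"yaw": 0,"jaw": 0.4}])

```text
clock: 8.35
eef_pos: [509.8, -198.4, 18.5]
tool_rot: [-3.137, -0.002, -1.539]
force: [-0.4, -0.4, 5.8]
width: 54.9
gripper_force: 61.8
```

Call:
arm_command(deltas=[{"dx": 0,"dy": 0,"dz": 0.02,"yaw": 0,"jaw": 0.4},{"dx": 0,"dy": 0,"dz": 0.05,"yaw": 0,"jaw": 0.4},{"dx": 0,"dy": 0,"dz": 0.08,"yaw": 0,"jaw": 0.4},{"dx": 0,"dy": 0,"dz": 0.12,"yaw": 0,"jaw": 0.4},{"dx": 0.01,"dy": 0.03,"dz": 0.15,"yaw": 0,"jaw": 0.4},{"dx": 0.02,"dy": 0.07,"dz": 0.17,"yaw": 0,"jaw": 0.4},{"dx": 0.03,"dy": 0.11,"dz": 0.18,"yaw": 0,"jaw": 0.4},{"dx": 0.04,"dy": 0.15,"dz": 0.18,"yaw": 0,"jaw": 0.4},{"dx": 0.05,"dy": 0.19,"dz": 0.18,"yaw": 0,"jaw": 0.4},{"dx": 0.06,"dy": 0.23,"dz": 0.18,"yaw": 0,"jaw": 0.4},{"dx": 0.07,"dy": 0.27,"dz": 0.18,"yaw": 0,"jaw": 0.4},{"dx": 0.08,"dy": 0.31,"dz": 0.18,"yaw": 0,"jaw": 0.4},{"dx": 0.09,"dy": 0.35,"dz": 0.18,"yaw": 0,"jaw": 0.4},{"dx": 0.1,"dy": 0.39,"dz": 0.18,"yaw": 0,"jaw": 0.4},{"dx": 0.104,"dy": 0.42,"dz": 0.17,"yaw": 0,"jaw": 0.4},{"dx": 0.104,"dy": 0.433,"dz": 0.14,"yaw": 0,"jaw": 0.4},{"dx": 0.104,"dy": 0.433,"dz": 0.12,"yaw": 0,"jaw": 0.4},{"dx": 0.104,"dy": 0.433,"dz": 0.11,"yaw": 0,"jaw": 0.4},{"dx": 0.104,"dy": 0.433,"dz": 0.11,"yaw": 0,"jaw": 0.4}])

```text
clock: 10.25
eef_pos: [610.9, 234.8, 125.6]
tool_rot: [3.139, -0.0, -1.54]
force: [0.1, 0.3, -1.2]
width: 55.0
gripper_force: 63.9
```

Run:
```python
from h import *
s=read_state();print(s["eef_pos"],s["width"],s["gripper_force"],s["tool_rot"])
im,d,W=world("wrist");save("w2.png",im);np.savez("w2",im=im,d=d,W=W)
```

```text
[610.86386002 234.78336726 125.61147445] 54.95440140769188 63.94802212715149 [ 3.13939719e+00 -2.85254161e-04 -1.53977454e+00]
```

View pics/w2.png

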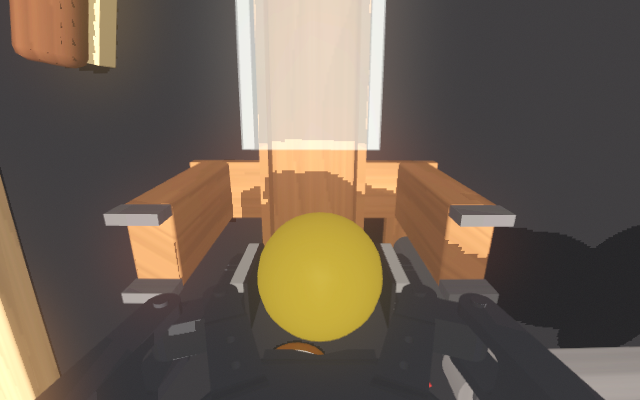

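The yellow ball is held at (320,275), centred between the pads. The channel's midline is at column 313 or so, about 3 mm towards +x.

Call:
arm_command(deltas=[{"dx": 0,"dy": 0,"dz": -0.015,"yaw": 0,"jaw": 0.4},{"dx": 0,"dy": 0,"dz": -0.03,"yaw": 0,"jaw": 0.4},{"dx": 0,"dy": 0,"dz": -0.045,"yaw": 0,"jaw": 0.4},{"dx": 0,"dy": 0,"dz": -0.052,"yaw": 0,"jaw": 0.4},{"dx": 0,"dy": 0,"dz": -0.055,"yaw": 0,"jaw": 0.4},{"dx": 0,"dy": 0,"dz": -0.055,"yaw": 0,"jaw": 0.4},{"dx": 0,"dy": 0,"dz": -0.055,"yaw": 0,"jaw": 0.4}])

```text
clock: 11.0
eef_pos: [612.3, 235.1, 71.7]
tool_rot: [-3.141, -0.0, -1.539]
force: [0.4, -0.3, -1.2]
width: 54.8
gripper_force: 63.9
```

Call:
arm_command(deltas=[{"dx": 0.001,"dy": 0,"dz": -0.004,"yaw": 0,"jaw": 0.4},{"dx": 0.001,"dy": 0,"dz": -0.007,"yaw": 0,"jaw": 0.4},{"dx": 0.001,"dy": 0,"dz": -0.007,"yaw": 0,"jaw": 0.4},{"dx": 0.001,"dy": 0,"dz": -0.007,"yaw": 0,"jaw": 0.7},{"dx": 0.001,"dy": 0,"dz": -0.007,"yaw": 0,"jaw": 0.85},{"dx": 0.001,"dy": 0,"dz": -0.007,"yaw": 0,"jaw": 0.85},{"dx": 0.001,"dy": 0,"dz": -0.007,"yaw": 0,"jaw": 0.85},{"dx": 0.001,"dy": 0,"dz": 0.02,"yaw": 0,"jaw": 0.88},{"dx": 0.001,"dy": 0,"dz": 0.06,"yaw": 0,"jaw": 0.88},{"dx": 0.001,"dy": 0,"dz": 0.1,"yaw": 0,"jaw": 0.88},{"dx": 0.001,"dy": 0,"dz": 0.13,"yaw": 0,"jaw": 0.88},{"dx": 0.001,"dy": 0,"dz": 0.13,"yaw": 0,"jaw": 0.88}])

```text
clock: 12.2
eef_pos: [615.7, 235.1, 206.2]
tool_rot: [-3.133, 0.001, -1.539]
force: [0.2, -0.2, -0.2]
width: 75.1
gripper_force: 0.0
```

Run:
```python
from h import *
s=read_state();print(s["eef_pos"],s["width"])
im,d,W=world("top")
c=cv2.resize(im[160:290,225:435],None,fx=3.5,fy=3.5,interpolation=cv2.INTER_CUBIC);save("t2.png",c)
im,d,W=world("scene")
c2=cv2.resize(im[130:310,200:400],None,fx=3,fy=3,interpolation=cv2.INTER_CUBIC);save("s2.png",c2)
```

```text
[615.65770499 235.05108275 206.24113763] 75.14844449784461
```

View pics/s2.png

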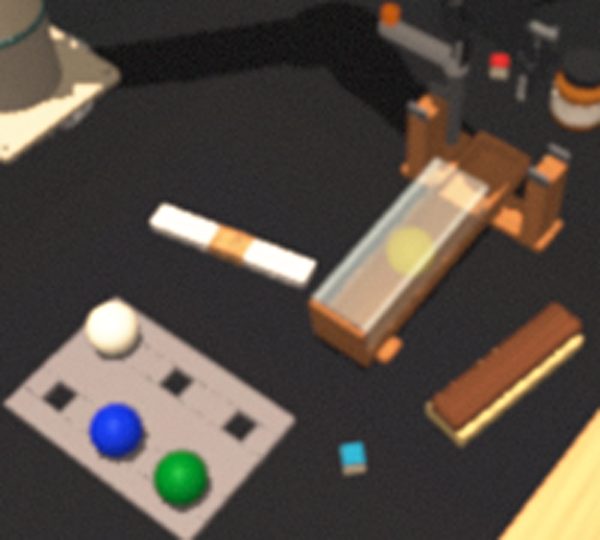

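The yellow ball is rolling down the channel at (408,250), and the lever is open, pointing to the knob at (388,15). Blue is next.

Call:
arm_command(deltas=[{"dx": -0.01,"dy": -0.04,"dz": 0,"yaw": 0,"jaw": 0.88},{"dx": -0.02,"dy": -0.085,"dz": 0,"yaw": 0,"jaw": 0.88},{"dx": -0.03,"dy": -0.13,"dz": 0,"yaw": 0,"jaw": 0.88},{"dx": -0.04,"dy": -0.175,"dz": 0,"yaw": 0,"jaw": 0.88},{"dx": -0.05,"dy": -0.22,"dz": 0,"yaw": 0,"jaw": 0.88},{"dx": -0.06,"dy": -0.265,"dz": 0,"yaw": 0,"jaw": 0.88},{"dx": -0.07,"dy": -0.31,"dz": 0,"yaw": 0,"jaw": 0.88},{"dx": -0.08,"dy": -0.355,"dz": 0,"yaw": 0,"jaw": 0.88},{"dx": -0.09,"dy": -0.4,"dz": 0,"yaw": 0,"jaw": 0.88},{"dx": -0.1,"dy": -0.445,"dz": -0.02,"yaw": 0,"jaw": 0.88},{"dx": -0.101,"dy": -0.49,"dz": -0.05,"yaw": 0,"jaw": 0.88},{"dx": -0.101,"dy": -0.523,"dz": -0.08,"yaw": 0,"jaw": 0.88},{"dx": -0.101,"dy": -0.523,"dz": -0.11,"yaw": 0,"jaw": 0.88},{"dx": -0.101,"dy": -0.523,"dz": -0.11,"yaw": 0,"jaw": 0.88},{"dx": -0.101,"dy": -0.523,"dz": -0.11,"yaw": 0,"jaw": 0.88},{"dx": -0.101,"dy": -0.523,"dz": -0.11,"yaw": 0,"jaw": 0.88}])

```text
clock: 13.9
eef_pos: [512.6, -287.2, 92.3]
tool_rot: [-3.141, -0.0, -1.538]
force: [0.0, -0.0, -0.1]
width: 75.0
gripper_force: 0.0
```

Call:
arm_command(deltas=[{"dx": 0,"dy": -0.001,"dz": -0.03,"yaw": 0,"jaw": 0.88},{"dx": 0,"dy": -0.001,"dz": -0.055,"yaw": 0,"jaw": 0.88},{"dx": 0,"dy": -0.001,"dz": -0.076,"yaw": 0,"jaw": 0.88},{"dx": 0,"dy": -0.001,"dz": -0.076,"yaw": 0,"jaw": 0.88},{"dx": 0,"dy": -0.001,"dz": -0.076,"yaw": 0,"jaw": 0.88},{"dx": 0,"dy": -0.001,"dz": -0.076,"yaw": 0,"jaw": 0.4},{"dx": 0,"dy": -0.001,"dz": -0.076,"yaw": 0,"jaw": 0.4},{"dx": 0,"dy": -0.001,"dz": -0.076,"yaw": 0,"jaw": 0.4},{"dx": 0,"dy": -0.001,"dz": -0.076,"yaw": 0,"jaw": 0.4},{"dx": 0,"dy": -0.001,"dz": -0.06,"yaw": 0,"jaw": 0.4},{"dx": 0,"dy": -0.001,"dz": -0.03,"yaw": 0,"jaw": 0.4},{"dx": 0,"dy": -0.001,"dz": 0,"yaw": 0,"jaw": 0.4},{"dx": 0,"dy": -0.001,"dz": 0.04,"yaw": 0,"jaw": 0.4},{"dx": 0,"dy": -0.001,"dz": 0.08,"yaw": 0,"jaw": 0.4},{"dx": 0,"dy": -0.001,"dz": 0.1,"yaw": 0,"jaw": 0.4},{"dx": 0,"dy": -0.001,"dz": 0.1,"yaw": 0,"jaw": 0.4},{"dx": 0,"dy": -0.001,"dz": 0.1,"yaw": 0,"jaw": 0.4}])

```text
clock: 15.6
eef_pos: [511.5, -288.4, 191.7]
tool_rot: [-3.141, 0.0, -1.539]
force: [0.3, 0.3, -1.8]
width: 54.8
gripper_force: 63.8
```

Call:
arm_command(deltas=[{"dx": 0.01,"dy": 0.04,"dz": 0,"yaw": 0,"jaw": 0.4},{"dx": 0.02,"dy": 0.085,"dz": 0,"yaw": 0,"jaw": 0.4},{"dx": 0.03,"dy": 0.13,"dz": 0,"yaw": 0,"jaw": 0.4},{"dx": 0.04,"dy": 0.175,"dz": 0,"yaw": 0,"jaw": 0.4},{"dx": 0.05,"dy": 0.22,"dz": 0,"yaw": 0,"jaw": 0.4},{"dx": 0.06,"dy": 0.265,"dz": 0,"yaw": 0,"jaw": 0.4},{"dx": 0.07,"dy": 0.31,"dz": 0,"yaw": 0,"jaw": 0.4},{"dx": 0.08,"dy": 0.355,"dz": 0,"yaw": 0,"jaw": 0.4},{"dx": 0.09,"dy": 0.4,"dz": 0,"yaw": 0,"jaw": 0.4},{"dx": 0.1,"dy": 0.445,"dz": 0,"yaw": 0,"jaw": 0.4},{"dx": 0.102,"dy": 0.49,"dz": 0,"yaw": 0,"jaw": 0.4},{"dx": 0.102,"dy": 0.523,"dz": -0.02,"yaw": 0,"jaw": 0.4},{"dx": 0.102,"dy": 0.523,"dz": -0.05,"yaw": 0,"jaw": 0.4},{"dx": 0.102,"dy": 0.523,"dz": -0.08,"yaw": 0,"jaw": 0.4},{"dx": 0.102,"dy": 0.523,"dz": -0.11,"yaw": 0,"jaw": 0.4},{"dx": 0.102,"dy": 0.523,"dz": -0.12,"yaw": 0,"jaw": 0.4},{"dx": 0.102,"dy": 0.523,"dz": -0.12,"yaw": 0,"jaw": 0.4},{"dx": 0.102,"dy": 0.523,"dz": -0.12,"yaw": 0,"jaw": 0.4},{"dx": 0.102,"dy": 0.523,"dz": -0.12,"yaw": 0,"jaw": 0.4}])

```text
clock: 17.5
eef_pos: [615.0, 234.0, 72.9]
tool_rot: [-3.139, 0.0, -1.54]
force: [0.4, 0.1, -0.9]
width: 55.0
gripper_force: 63.9
```

Call:
arm_command(deltas=[{"dx": -0.001,"dy": 0,"dz": -0.005,"yaw": 0,"jaw": 0.4},{"dx": -0.001,"dy": 0,"dz": -0.008,"yaw": 0,"jaw": 0.4},{"dx": -0.001,"dy": 0,"dz": -0.008,"yaw": 0,"jaw": 0.4},{"dx": -0.001,"dy": 0,"dz": -0.008,"yaw": 0,"jaw": 0.7},{"dx": -0.001,"dy": 0,"dz": -0.008,"yaw": 0,"jaw": 0.85},{"dx": -0.001,"dy": 0,"dz": -0.008,"yaw": 0,"jaw": 0.85},{"dx": -0.001,"dy": 0,"dz": -0.008,"yaw": 0,"jaw": 0.85},{"dx": -0.001,"dy": 0,"dz": 0.02,"yaw": 0,"jaw": 0.88},{"dx": -0.001,"dy": 0,"dz": 0.06,"yaw": 0,"jaw": 0.88},{"dx": -0.001,"dy": 0,"dz": 0.1,"yaw": 0,"jaw": 0.88},{"dx": -0.001,"dy": 0,"dz": 0.12,"yaw": 0,"jaw": 0.88},{"dx": -0.001,"dy": 0,"dz": 0.12,"yaw": 0,"jaw": 0.88},{"dx": -0.001,"dy": 0,"dz": 0.12,"yaw": 0,"jaw": 0.88}])

```text
clock: 18.8
eef_pos: [612.6, 234.3, 191.3]
tool_rot: [3.142, 0.001, -1.539]
force: [-0.6, 0.6, -1.1]
width: 74.6
gripper_force: 0.0
```

```bash
cat > chk.py <<'E'
from h import *
import sys
im,d,W=world("scene"); hsv=cv2.cvtColor(im,cv2.COLOR_RGB2HSV).astype(int)
R=np.array([613.8,235.]);a=.028
H,S=hsv[...,0],hsv[...,1]
for n,lo,hi,s in(("yellow",24,34,90),("blue",112,125,100),("green",50,75,90)):
    m=((H>=lo)&(H<=hi)&(S>s)).astype(np.uint8)
    k,l,st,c=cv2.connectedComponentsWithStats(m)
    for i in np.argsort(-st[1:,4])[:2]+1:
        if st[i,4]<15:continue
        w=np.nanmedian(W[l==i],0);e=w[:2]-R
        print(n,st[i,4],c[i].round(),"world",w.round(),"rack",(e[0]*np.cos(a)+e[1]*np.sin(a)).round(),(-e[0]*np.sin(a)+e[1]*np.cos(a)).round())
p=W[200:240,245:310].reshape(-1,3);p=p[(p[:,2]>9)&(p[:,2]<26)]
b=W[195:228,245:310].reshape(-1,3);b=b[(b[:,2]>11)&(b[:,2]<25)]
r=cv2.minAreaRect(b[:,:2].astype(np.float32));print("bar",np.round(r[0],1),np.round(r[1],1),round(r[2],2),len(b))
E
python3 chk.py
```

```text
yellow 4166 [405. 274.] world [927.  12.  36.] rack 307.0 -232.0
yellow 1022 [ 83. 160.] world [-343. -353.   36.] rack -973.0 -561.0
green 253 [260. 289.] world [ 616. -291.   56.] rack -12.0 -526.0
green 177 [208. 348.] world [ 630. -509.   48.] rack -4.0 -745.0
bar [428.  -18.9] [210.2  35.6] 14.1 430
```

Call:
arm_command(deltas=[{"dx": -0.001,"dy": -0.04,"dz": 0,"yaw": 0,"jaw": 0.88},{"dx": -0.002,"dy": -0.085,"dz": 0,"yaw": 0,"jaw": 0.88},{"dx": -0.003,"dy": -0.13,"dz": 0,"yaw": 0,"jaw": 0.88},{"dx": -0.004,"dy": -0.175,"dz": 0,"yaw": 0,"jaw": 0.88},{"dx": -0.005,"dy": -0.22,"dz": 0,"yaw": 0,"jaw": 0.88},{"dx": -0.006,"dy": -0.265,"dz": 0,"yaw": 0,"jaw": 0.88},{"dx": -0.007,"dy": -0.31,"dz": 0,"yaw": 0,"jaw": 0.88},{"dx": -0.008,"dy": -0.355,"dz": 0,"yaw": 0,"jaw": 0.88},{"dx": -0.009,"dy": -0.4,"dz": 0,"yaw": 0,"jaw": 0.88},{"dx": -0.009,"dy": -0.445,"dz": -0.02,"yaw": 0,"jaw": 0.88},{"dx": -0.009,"dy": -0.49,"dz": -0.05,"yaw": 0,"jaw": 0.88},{"dx": -0.009,"dy": -0.518,"dz": -0.08,"yaw": 0,"jaw": 0.88},{"dx": -0.009,"dy": -0.518,"dz": -0.1,"yaw": 0,"jaw": 0.88},{"dx": -0.009,"dy": -0.518,"dz": -0.1,"yaw": 0,"jaw": 0.88},{"dx": -0.009,"dy": -0.518,"dz": -0.1,"yaw": 0,"jaw": 0.88},{"dx": -0.009,"dy": -0.518,"dz": -0.1,"yaw": 0,"jaw": 0.88}])

```text
clock: 20.45
eef_pos: [604.7, -283.1, 92.2]
tool_rot: [-3.14, -0.0, -1.538]
force: [0.8, -0.1, 0.3]
width: 75.3
gripper_force: 0.0
```

Call:
arm_command(deltas=[{"dx": 0,"dy": 0,"dz": -0.03,"yaw": 0,"jaw": 0.88},{"dx": 0,"dy": 0,"dz": -0.055,"yaw": 0,"jaw": 0.88},{"dx": 0,"dy": 0,"dz": -0.076,"yaw": 0,"jaw": 0.88},{"dx": 0,"dy": 0,"dz": -0.076,"yaw": 0,"jaw": 0.88},{"dx": 0,"dy": 0,"dz": -0.076,"yaw": 0,"jaw": 0.88},{"dx": 0,"dy": 0,"dz": -0.076,"yaw": 0,"jaw": 0.4},{"dx": 0,"dy": 0,"dz": -0.076,"yaw": 0,"jaw": 0.4},{"dx": 0,"dy": 0,"dz": -0.076,"yaw": 0,"jaw": 0.4},{"dx": 0,"dy": 0,"dz": -0.076,"yaw": 0,"jaw": 0.4},{"dx": 0,"dy": 0,"dz": -0.06,"yaw": 0,"jaw": 0.4},{"dx": 0,"dy": 0,"dz": -0.03,"yaw": 0,"jaw": 0.4},{"dx": 0,"dy": 0,"dz": 0,"yaw": 0,"jaw": 0.4},{"dx": 0,"dy": 0,"dz": 0.04,"yaw": 0,"jaw": 0.4},{"dx": 0,"dy": 0,"dz": 0.08,"yaw": 0,"jaw": 0.4},{"dx": 0,"dy": 0,"dz": 0.1,"yaw": 0,"jaw": 0.4},{"dx": 0,"dy": 0,"dz": 0.1,"yaw": 0,"jaw": 0.4},{"dx": 0,"dy": 0,"dz": 0.1,"yaw": 0,"jaw": 0.4}])

```text
clock: 22.15
eef_pos: [603.4, -283.5, 191.6]
tool_rot: [-3.141, 0.001, -1.54]
force: [-0.2, 0.5, -3.2]
width: 54.5
gripper_force: 63.7
```

Call:
arm_command(deltas=[{"dx": 0.001,"dy": 0.04,"dz": 0,"yaw": 0,"jaw": 0.4},{"dx": 0.002,"dy": 0.085,"dz": 0,"yaw": 0,"jaw": 0.4},{"dx": 0.003,"dy": 0.13,"dz": 0,"yaw": 0,"jaw": 0.4},{"dx": 0.004,"dy": 0.175,"dz": 0,"yaw": 0,"jaw": 0.4},{"dx": 0.005,"dy": 0.22,"dz": 0,"yaw": 0,"jaw": 0.4},{"dx": 0.006,"dy": 0.265,"dz": 0,"yaw": 0,"jaw": 0.4},{"dx": 0.007,"dy": 0.31,"dz": 0,"yaw": 0,"jaw": 0.4},{"dx": 0.008,"dy": 0.355,"dz": 0,"yaw": 0,"jaw": 0.4},{"dx": 0.009,"dy": 0.4,"dz": 0,"yaw": 0,"jaw": 0.4},{"dx": 0.0095,"dy": 0.445,"dz": 0,"yaw": 0,"jaw": 0.4},{"dx": 0.0095,"dy": 0.49,"dz": 0,"yaw": 0,"jaw": 0.4},{"dx": 0.0095,"dy": 0.518,"dz": -0.02,"yaw": 0,"jaw": 0.4},{"dx": 0.0095,"dy": 0.518,"dz": -0.05,"yaw": 0,"jaw": 0.4},{"dx": 0.0095,"dy": 0.518,"dz": -0.08,"yaw": 0,"jaw": 0.4},{"dx": 0.0095,"dy": 0.518,"dz": -0.11,"yaw": 0,"jaw": 0.4},{"dx": 0.0095,"dy": 0.518,"dz": -0.12,"yaw": 0,"jaw": 0.4},{"dx": 0.0095,"dy": 0.518,"dz": -0.12,"yaw": 0,"jaw": 0.4},{"dx": 0.0095,"dy": 0.518,"dz": -0.12,"yaw": 0,"jaw": 0.4},{"dx": 0.0095,"dy": 0.518,"dz": -0.12,"yaw": 0,"jaw": 0.4}])

```text
clock: 24.05
eef_pos: [614.4, 234.0, 72.9]
tool_rot: [-3.139, 0.0, -1.54]
force: [0.5, -0.2, -1.8]
width: 54.7
gripper_force: 63.8
```

Call:
arm_command(deltas=[{"dx": -0.0005,"dy": 0,"dz": -0.005,"yaw": 0,"jaw": 0.4},{"dx": -0.0005,"dy": 0,"dz": -0.008,"yaw": 0,"jaw": 0.4},{"dx": -0.0005,"dy": 0,"dz": -0.008,"yaw": 0,"jaw": 0.4},{"dx": -0.0005,"dy": 0,"dz": -0.008,"yaw": 0,"jaw": 0.7},{"dx": -0.0005,"dy": 0,"dz": -0.008,"yaw": 0,"jaw": 0.85},{"dx": -0.0005,"dy": 0,"dz": -0.008,"yaw": 0,"jaw": 0.85},{"dx": -0.0005,"dy": 0,"dz": -0.008,"yaw": 0,"jaw": 0.85},{"dx": -0.0005,"dy": 0,"dz": 0.02,"yaw": 0,"jaw": 0.88},{"dx": -0.0005,"dy": 0,"dz": 0.06,"yaw": 0,"jaw": 0.88},{"dx": -0.0005,"dy": 0,"dz": 0.1,"yaw": 0,"jaw": 0.88},{"dx": -0.0005,"dy": 0,"dz": 0.12,"yaw": 0,"jaw": 0.88},{"dx": -0.0005,"dy": 0,"dz": 0.12,"yaw": 0,"jaw": 0.88},{"dx": -0.0005,"dy": 0,"dz": 0.12,"yaw": 0,"jaw": 0.88}])

```text
clock: 25.35
eef_pos: [612.6, 234.3, 191.3]
tool_rot: [-3.142, 0.001, -1.539]
force: [-0.6, -0.2, -0.4]
width: 75.2
gripper_force: 0.0
```

```bash
python3 chk.py|grep bar
python3 - <<'E'
from h import *
im,d,W=world("scene")
c2=cv2.resize(im[130:310,200:400],None,fx=3,fy=3,interpolation=cv2.INTER_CUBIC);save("s3.png",c2)
E
```

```text
bar [428.1 -17.9] [209.   37.2] 13.54 436
```

View pics/s3.png

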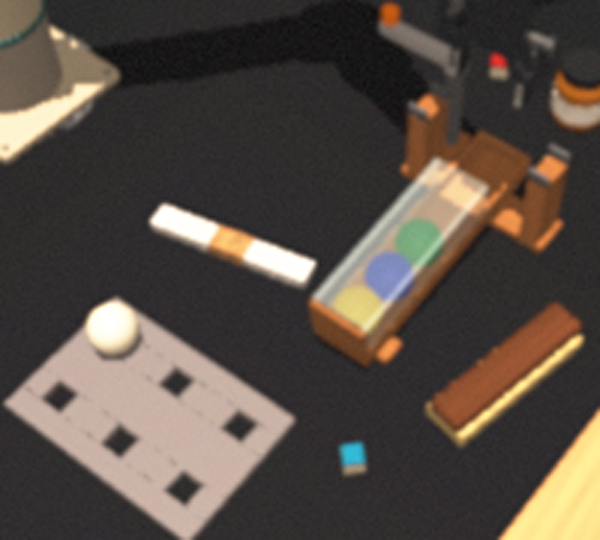

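Yellow, blue and green lie in the channel in order at (357,305), (388,275) and (418,240). The white ball, at (112,328), is next.

Call:
arm_command(deltas=[{"dx": -0.018,"dy": -0.04,"dz": 0,"yaw": 0,"jaw": 0.88},{"dx": -0.036,"dy": -0.08,"dz": 0,"yaw": 0,"jaw": 0.88},{"dx": -0.054,"dy": -0.12,"dz": 0,"yaw": 0,"jaw": 0.88},{"dx": -0.072,"dy": -0.16,"dz": 0,"yaw": 0,"jaw": 0.88},{"dx": -0.09,"dy": -0.2,"dz": 0,"yaw": 0,"jaw": 0.88},{"dx": -0.108,"dy": -0.24,"dz": 0,"yaw": 0,"jaw": 0.88},{"dx": -0.126,"dy": -0.28,"dz": 0,"yaw": 0,"jaw": 0.88},{"dx": -0.144,"dy": -0.32,"dz": 0,"yaw": 0,"jaw": 0.88},{"dx": -0.162,"dy": -0.36,"dz": 0,"yaw": 0,"jaw": 0.88},{"dx": -0.18,"dy": -0.4,"dz": -0.02,"yaw": 0,"jaw": 0.88},{"dx": -0.197,"dy": -0.437,"dz": -0.05,"yaw": 0,"jaw": 0.88},{"dx": -0.197,"dy": -0.437,"dz": -0.08,"yaw": 0,"jaw": 0.88},{"dx": -0.197,"dy": -0.437,"dz": -0.1,"yaw": 0,"jaw": 0.88},{"dx": -0.197,"dy": -0.437,"dz": -0.1,"yaw": 0,"jaw": 0.88},{"dx": -0.197,"dy": -0.437,"dz": -0.1,"yaw": 0,"jaw": 0.88},{"dx": -0.197,"dy": -0.437,"dz": -0.1,"yaw": 0,"jaw": 0.88}])

```text
clock: 27.05
eef_pos: [416.2, -203.0, 91.9]
tool_rot: [-3.141, -0.001, -1.539]
force: [-0.3, -0.1, 0.4]
width: 75.3
gripper_force: 0.0
```

Call:
arm_command(deltas=[{"dx": 0,"dy": 0,"dz": -0.03,"yaw": 0,"jaw": 0.88},{"dx": 0,"dy": 0,"dz": -0.055,"yaw": 0,"jaw": 0.88},{"dx": 0,"dy": 0,"dz": -0.076,"yaw": 0,"jaw": 0.88},{"dx": 0,"dy": 0,"dz": -0.076,"yaw": 0,"jaw": 0.88},{"dx": 0,"dy": 0,"dz": -0.076,"yaw": 0,"jaw": 0.88},{"dx": 0,"dy": 0,"dz": -0.076,"yaw": 0,"jaw": 0.4},{"dx": 0,"dy": 0,"dz": -0.076,"yaw": 0,"jaw": 0.4},{"dx": 0,"dy": 0,"dz": -0.076,"yaw": 0,"jaw": 0.4},{"dx": 0,"dy": 0,"dz": -0.076,"yaw": 0,"jaw": 0.4},{"dx": 0,"dy": 0,"dz": -0.06,"yaw": 0,"jaw": 0.4},{"dx": 0,"dy": 0,"dz": -0.03,"yaw": 0,"jaw": 0.4},{"dx": 0,"dy": 0,"dz": 0,"yaw": 0,"jaw": 0.4},{"dx": 0,"dy": 0,"dz": 0.04,"yaw": 0,"jaw": 0.4},{"dx": 0,"dy": 0,"dz": 0.08,"yaw": 0,"jaw": 0.4},{"dx": 0,"dy": 0,"dz": 0.1,"yaw": 0,"jaw": 0.4},{"dx": 0,"dy": 0,"dz": 0.1,"yaw": 0,"jaw": 0.4},{"dx": 0,"dy": 0,"dz": 0.1,"yaw": 0,"jaw": 0.4}])

```text
clock: 28.75
eef_pos: [415.8, -202.1, 191.5]
tool_rot: [-3.141, 0.0, -1.538]
force: [0.8, -0.1, -1.6]
width: 55.0
gripper_force: 64.0
```

Call:
arm_command(deltas=[{"dx": 0.018,"dy": 0.04,"dz": 0,"yaw": 0,"jaw": 0.4},{"dx": 0.036,"dy": 0.08,"dz": 0,"yaw": 0,"jaw": 0.4},{"dx": 0.054,"dy": 0.12,"dz": 0,"yaw": 0,"jaw": 0.4},{"dx": 0.072,"dy": 0.16,"dz": 0,"yaw": 0,"jaw": 0.4},{"dx": 0.09,"dy": 0.2,"dz": 0,"yaw": 0,"jaw": 0.4},{"dx": 0.108,"dy": 0.24,"dz": 0,"yaw": 0,"jaw": 0.4},{"dx": 0.126,"dy": 0.28,"dz": 0,"yaw": 0,"jaw": 0.4},{"dx": 0.144,"dy": 0.32,"dz": 0,"yaw": 0,"jaw": 0.4},{"dx": 0.162,"dy": 0.36,"dz": 0,"yaw": 0,"jaw": 0.4},{"dx": 0.18,"dy": 0.4,"dz": 0,"yaw": 0,"jaw": 0.4},{"dx": 0.198,"dy": 0.437,"dz": 0,"yaw": 0,"jaw": 0.4},{"dx": 0.198,"dy": 0.437,"dz": 0,"yaw": 0,"jaw": 0.4},{"dx": 0.198,"dy": 0.437,"dz": -0.03,"yaw": 0,"jaw": 0.4},{"dx": 0.198,"dy": 0.437,"dz": -0.06,"yaw": 0,"jaw": 0.4},{"dx": 0.198,"dy": 0.437,"dz": -0.09,"yaw": 0,"jaw": 0.4},{"dx": 0.198,"dy": 0.437,"dz": -0.12,"yaw": 0,"jaw": 0.4},{"dx": 0.198,"dy": 0.437,"dz": -0.12,"yaw": 0,"jaw": 0.4},{"dx": 0.198,"dy": 0.437,"dz": -0.12,"yaw": 0,"jaw": 0.4},{"dx": 0.198,"dy": 0.437,"dz": -0.12,"yaw": 0,"jaw": 0.4}])

```text
clock: 30.65
eef_pos: [614.8, 233.6, 72.6]
tool_rot: [-3.14, -0.0, -1.54]
force: [-0.9, 0.6, -1.8]
width: 54.9
gripper_force: 64.1
```

Call:
arm_command(deltas=[{"dx": -0.001,"dy": 0,"dz": -0.005,"yaw": 0,"jaw": 0.4},{"dx": -0.001,"dy": 0,"dz": -0.008,"yaw": 0,"jaw": 0.4},{"dx": -0.001,"dy": 0,"dz": -0.008,"yaw": 0,"jaw": 0.4},{"dx": -0.001,"dy": 0,"dz": -0.008,"yaw": 0,"jaw": 0.7},{"dx": -0.001,"dy": 0,"dz": -0.008,"yaw": 0,"jaw": 0.85},{"dx": -0.001,"dy": 0,"dz": -0.008,"yaw": 0,"jaw": 0.85},{"dx": -0.001,"dy": 0,"dz": -0.008,"yaw": 0,"jaw": 0.85},{"dx": -0.001,"dy": 0,"dz": 0.02,"yaw": 0,"jaw": 0.88},{"dx": -0.001,"dy": 0,"dz": 0.06,"yaw": 0,"jaw": 0.88},{"dx": -0.001,"dy": 0,"dz": 0.1,"yaw": 0,"jaw": 0.88},{"dx": -0.001,"dy": 0,"dz": 0.15,"yaw": 0,"jaw": 0.88},{"dx": -0.001,"dy": 0,"dz": 0.18,"yaw": 0,"jaw": 0.88},{"dx": -0.001,"dy": 0,"dz": 0.18,"yaw": 0,"jaw": 0.88}])

```text
clock: 31.95
eef_pos: [615.5, 233.7, 256.6]
tool_rot: [-3.133, 0.001, -1.539]
force: [0.3, 0.1, -0.3]
width: 75.4
gripper_force: 0.0
```

Call:
arm_command(deltas=[{"dx": -0.02,"dy": -0.03,"dz": 0,"yaw": -8,"jaw": 0.7},{"dx": -0.04,"dy": -0.06,"dz": 0,"yaw": -16,"jaw": 0.7},{"dx": -0.06,"dy": -0.09,"dz": 0,"yaw": -24,"jaw": 0.7},{"dx": -0.08,"dy": -0.12,"dz": 0,"yaw": -32,"jaw": 0.7},{"dx": -0.1,"dy": -0.15,"dz": 0,"yaw": -40,"jaw": 0.7},{"dx": -0.12,"dy": -0.18,"dz": 0,"yaw": -48,"jaw": 0.7},{"dx": -0.14,"dy": -0.21,"dz": 0,"yaw": -56,"jaw": 0.7},{"dx": -0.16,"dy": -0.24,"dz": 0,"yaw": -64,"jaw": 0.7},{"dx": -0.18,"dy": -0.255,"dz": 0,"yaw": -72,"jaw": 0.7},{"dx": -0.188,"dy": -0.255,"dz": 0,"yaw": -78,"jaw": 0.7},{"dx": -0.188,"dy": -0.255,"dz": 0,"yaw": -78,"jaw": 0.7},{"dx": -0.188,"dy": -0.255,"dz": 0,"yaw": -78,"jaw": 0.7},{"dx": -0.188,"dy": -0.255,"dz": 0,"yaw": -78,"jaw": 0.7}])

```text
clock: 33.25
eef_pos: [371.8, -90.8, 157.5]
tool_rot: [3.122, 0.039, -2.866]
force: [0.3, -0.2, 0.3]
width: 60.0
gripper_force: 0.0
```

Run:
```python
from h import *
s=read_state();print(s["eef_pos"],s["tool_rot"],np.round(s["qpos"],2))
im,d,W=world("wrist");i2,_,W2=world("scene");it,_,Wt=world("top")
np.savez("w3",im=im,W=W,W2=W2,Wt=Wt)
save("m3.png",np.vstack([im[::2,::2],cv2.resize(i2[130:310,200:400],(320,288))]))
for n,w in(("wrist",W),("scene",W2),("top",Wt)):
    p=w.reshape(-1,3);p=p[(p[:,2]>10)&(p[:,2]<26)&(p[:,0]>310)&(p[:,0]<545)&(p[:,1]>-90)&(p[:,1]<40)]
    if len(p)<20: print(n,len(p));continue
    r=cv2.minAreaRect(p[:,:2].astype(np.float32));print(n,np.round(r[0],1),np.round(r[1],1),round(r[2],2),len(p))
```

```text
[371.8256234  -90.82763315 157.54040913] [ 3.12214552  0.03873193 -2.86557619] [-0.58  0.79  1.32  2.33 -1.1   0.94 -2.94]
wrist [424.6 -18.3] [210.  31.] 13.75 5540
scene [428.2 -19.6] [210.8  35.3] 13.38 443
top [448.1 -14.3] [158.5  30.5] 13.6 373
```

View pics/m3.png

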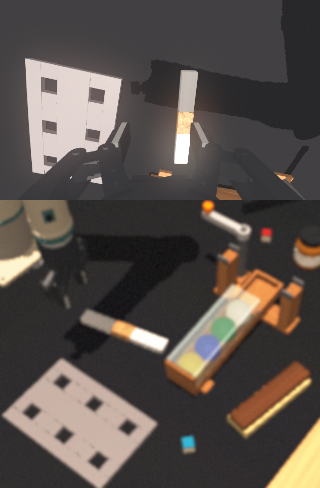

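The bar is unmoved and all four balls are in the channel, with white near (240,310) in the lower half. The wrist hit its joint limit turning this way, so I'll turn back the other way.

Call:
arm_command(deltas=[{"dx": 0.01,"dy": 0.01,"dz": 0.01,"yaw": 8,"jaw": 0.7},{"dx": 0.02,"dy": 0.02,"dz": 0.02,"yaw": 16,"jaw": 0.7},{"dx": 0.04,"dy": 0.03,"dz": 0.02,"yaw": 24,"jaw": 0.7},{"dx": 0.05,"dy": 0.04,"dz": 0.02,"yaw": 32,"jaw": 0.7},{"dx": 0.07,"dy": 0.05,"dz": 0.02,"yaw": 40,"jaw": 0.7},{"dx": 0.08,"dy": 0.06,"dz": 0.02,"yaw": 48,"jaw": 0.7},{"dx": 0.09,"dy": 0.06,"dz": 0.02,"yaw": 56,"jaw": 0.7},{"dx": 0.1,"dy": 0.06,"dz": 0.02,"yaw": 64,"jaw": 0.7},{"dx": 0.1,"dy": 0.06,"dz": 0.02,"yaw": 72,"jaw": 0.7},{"dx": 0.1,"dy": 0.06,"dz": 0.02,"yaw": 78,"jaw": 0.7},{"dx": 0.1,"dy": 0.06,"dz": 0.02,"yaw": 78,"jaw": 0.7},{"dx": 0.1,"dy": 0.06,"dz": 0.02,"yaw": 78,"jaw": 0.7}])

```text
clock: 34.6
eef_pos: [473.9, -29.5, 178.8]
tool_rot: [3.123, 0.042, -1.502]
force: [-0.5, 0.4, 0.6]
width: 59.5
gripper_force: 0.0
```

Run:
```python
from h import *
s=read_state();print(s["eef_pos"],s["tool_rot"],np.round(s["qpos"],2))
```

```text
[473.8744274  -29.45679318 178.75488497] [ 3.12310917  0.04229289 -1.50201501] [-0.6   0.69  1.01  2.04 -0.8   0.91 -2.2 ]
```

Call:
arm_command(deltas=[{"dx": 0,"dy": 0.001,"dz": 0,"yaw": 8,"jaw": 0.7},{"dx": 0,"dy": 0.002,"dz": 0,"yaw": 16,"jaw": 0.7},{"dx": 0,"dy": 0.003,"dz": 0,"yaw": 24,"jaw": 0.7},{"dx": 0,"dy": 0.004,"dz": 0,"yaw": 32,"jaw": 0.7},{"dx": 0,"dy": 0.005,"dz": 0,"yaw": 40,"jaw": 0.7},{"dx": 0,"dy": 0.006,"dz": 0,"yaw": 48,"jaw": 0.7},{"dx": 0,"dy": 0.007,"dz": 0,"yaw": 56,"jaw": 0.7},{"dx": -0.005,"dy": 0.008,"dz": 0,"yaw": 64,"jaw": 0.7},{"dx": -0.01,"dy": 0.009,"dz": 0,"yaw": 72,"jaw": 0.7},{"dx": -0.02,"dy": 0.01,"dz": 0,"yaw": 80,"jaw": 0.7},{"dx": -0.03,"dy": 0.0105,"dz": 0,"yaw": 88,"jaw": 0.7},{"dx": -0.04,"dy": 0.0105,"dz": 0,"yaw": 96,"jaw": 0.7},{"dx": -0.0495,"dy": 0.0105,"dz": 0,"yaw": 99.8,"jaw": 0.7},{"dx": -0.0495,"dy": 0.0105,"dz": 0,"yaw": 99.8,"jaw": 0.7},{"dx": -0.0495,"dy": 0.0105,"dz": 0,"yaw": 99.8,"jaw": 0.7}])

```text
clock: 36.1
eef_pos: [424.5, -19.6, 178.6]
tool_rot: [3.122, 0.041, 0.238]
force: [-0.6, 0.1, 0.8]
width: 60.0
gripper_force: 0.0
```

```bash
cat > st.py <<'E'
from h import *
s=read_state();print(s["eef_pos"].round(1),s["tool_rot"].round(4),np.round(s["qpos"],2),s["force"].round(1))
E
python3 st.py
```

```text
[424.5 -19.6 178.6] [3.122  0.041  0.2381] [-0.45  0.47  0.57  2.15 -0.36  0.65 -0.96] [-0.6  0.1  0.8]
```

Call:
arm_command(deltas=[{"dx": 0,"dy": 0.0005,"dz": -0.04,"yaw": 0,"jaw": 0.7},{"dx": 0,"dy": 0.0005,"dz": -0.08,"yaw": 0,"jaw": 0.7},{"dx": 0,"dy": 0.0005,"dz": -0.12,"yaw": 0,"jaw": 0.7},{"dx": 0,"dy": 0.0005,"dz": -0.15,"yaw": 0,"jaw": 0.7},{"dx": 0,"dy": 0.0005,"dz": -0.165,"yaw": 0,"jaw": 0.7},{"dx": 0,"dy": 0.0005,"dz": -0.172,"yaw": 0,"jaw": 0.7},{"dx": 0,"dy": 0.0005,"dz": -0.172,"yaw": 0,"jaw": 0.7},{"dx": 0,"dy": 0.0005,"dz": -0.172,"yaw": 0,"jaw": 0.7}])

```text
clock: 36.9
eef_pos: [424.6, -19.3, 6.3]
tool_rot: [3.121, 0.042, 0.24]
force: [0.6, -0.3, 0.7]
width: 59.6
gripper_force: 0.0
```

Call:
arm_command(deltas=[{"dx": 0,"dy": 0,"dz": 0,"yaw": 0,"jaw": 0.1},{"dx": 0,"dy": 0,"dz": 0,"yaw": 0,"jaw": 0.1},{"dx": 0,"dy": 0,"dz": 0,"yaw": 0,"jaw": 0.1},{"dx": 0,"dy": 0,"dz": 0,"yaw": 0,"jaw": 0.1},{"dx": 0,"dy": 0,"dz": 0,"yaw": 0,"jaw": 0.1},{"dx": 0,"dy": 0,"dz": 0.02,"yaw": 0,"jaw": 0.1},{"dx": 0,"dy": 0,"dz": 0.05,"yaw": 0,"jaw": 0.1},{"dx": 0,"dy": 0,"dz": 0.09,"yaw": 0,"jaw": 0.1},{"dx": 0,"dy": 0,"dz": 0.13,"yaw": 0,"jaw": 0.1},{"dx": 0,"dy": 0,"dz": 0.17,"yaw": 0,"jaw": 0.1},{"dx": 0,"dy": 0,"dz": 0.21,"yaw": 0,"jaw": 0.1},{"dx": 0,"dy": 0,"dz": 0.22,"yaw": 0,"jaw": 0.1},{"dx": 0,"dy": 0,"dz": 0.22,"yaw": 0,"jaw": 0.1}])

```text
clock: 38.2
eef_pos: [424.5, -18.6, 227.3]
tool_rot: [3.123, 0.039, 0.242]
force: [-0.5, 0.2, -3.6]
width: 28.4
gripper_force: 61.0
```

Call:
arm_command(deltas=[{"dx": 0.02,"dy": 0.025,"dz": 0,"yaw": -1,"jaw": 0.1},{"dx": 0.04,"dy": 0.05,"dz": 0,"yaw": -3,"jaw": 0.1},{"dx": 0.06,"dy": 0.08,"dz": 0,"yaw": -5,"jaw": 0.1},{"dx": 0.08,"dy": 0.107,"dz": 0,"yaw": -7,"jaw": 0.1},{"dx": 0.1,"dy": 0.134,"dz": 0,"yaw": -9,"jaw": 0.1},{"dx": 0.12,"dy": 0.16,"dz": 0,"yaw": -11,"jaw": 0.1},{"dx": 0.14,"dy": 0.187,"dz": 0,"yaw": -12.1,"jaw": 0.1},{"dx": 0.16,"dy": 0.214,"dz": 0,"yaw": -12.1,"jaw": 0.1},{"dx": 0.18,"dy": 0.24,"dz": 0,"yaw": -12.1,"jaw": 0.1},{"dx": 0.189,"dy": 0.254,"dz": 0,"yaw": -12.1,"jaw": 0.1},{"dx": 0.189,"dy": 0.254,"dz": 0,"yaw": -12.1,"jaw": 0.1},{"dx": 0.189,"dy": 0.254,"dz": 0,"yaw": -12.1,"jaw": 0.1},{"dx": 0.189,"dy": 0.254,"dz": 0,"yaw": -12.1,"jaw": 0.1}])

```text
clock: 39.5
eef_pos: [612.0, 233.1, 225.1]
tool_rot: [3.121, 0.044, 0.027]
force: [-0.1, -0.6, -3.1]
width: 28.4
gripper_force: 61.0
```

```bash
python3 st.py
python3 - <<'E'
from h import *
for n in("top","wrist"):
    im,d,w=world(n);np.savez("w4"+n,im=im,W=w)
    z=read_state()["eef_pos"][2]
    p=w.reshape(-1,3);b=p[(p[:,2]>z+3)&(p[:,2]<z+20)&(p[:,0]>490)&(p[:,0]<735)&(p[:,1]>205)&(p[:,1]<262)]
    if len(b)>20:
        r=cv2.minAreaRect(b[:,:2].astype(np.float32));print(n,"bar",np.round(r[0],1),np.round(r[1],1),round(r[2],2),len(b),np.median(b[:,2]))
    q=p[(p[:,2]>112)&(p[:,2]<140)&(p[:,0]>680)&(p[:,0]<720)&(p[:,1]>200)&(p[:,1]<270)]
    print(n,"post",len(q),q.min(0) if len(q) else 0,q.max(0) if len(q) else 0)
    save("v4%s.png"%n,im if n=="wrist" else cv2.resize(im[150:260,220:380],None,fx=4,fy=4))
E
```

```text
[612.  233.1 225.1] [3.1212 0.0445 0.0273] [-0.85  0.82  0.88  1.47 -0.63  1.2  -1.42] [-0.1 -0.6 -3.1]
top bar [610.7 226.8] [ 39.7 209. ] 89.82 417 234.68115246939624
top post 54 [684.65339451 210.79169932 112.48681295] [711.26694549 232.87601017 136.77759578]
wrist bar [636.5 232.5] [ 54.7 163.1] 84.11 23517 235.74888744453673
wrist post 93 [685.74067605 260.90462261 130.31932429] [711.48674272 263.02479564 133.74184468]
```

View pics/v4wrist.png

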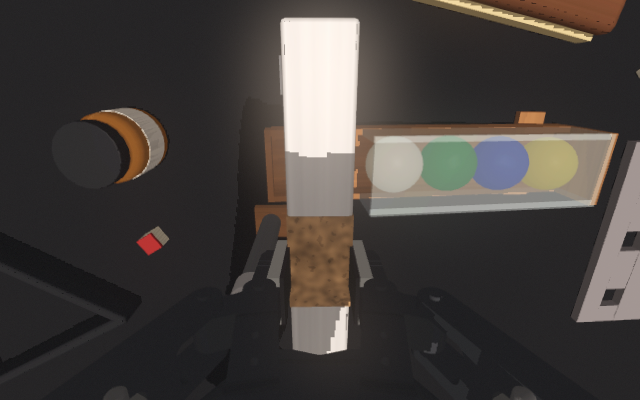

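The bar is gripped at the cork (320,260), level and lined up. The balls under the roof read white, green, blue, yellow from the mouth down, as wanted.

Call:
arm_command(deltas=[{"dx": 0,"dy": 0,"dz": -0.03,"yaw": 0,"jaw": 0.1},{"dx": 0,"dy": 0,"dz": -0.06,"yaw": 0,"jaw": 0.1},{"dx": 0,"dy": 0,"dz": -0.075,"yaw": 0,"jaw": 0.1},{"dx": 0,"dy": 0,"dz": -0.075,"yaw": 0,"jaw": 0.1},{"dx": 0,"dy": 0,"dz": -0.075,"yaw": 0,"jaw": 0.1},{"dx": 0,"dy": 0,"dz": -0.075,"yaw": 0,"jaw": 0.1}])

```text
clock: 40.2
eef_pos: [614.2, 234.7, 153.2]
tool_rot: [3.123, 0.039, 0.03]
force: [0.3, -0.4, -4.0]
width: 28.1
gripper_force: 60.9
```

```bash
python3 st.py
python3 - <<'E'
from h import *
im,d,w=world("wrist");np.savez("w5",im=im,W=w);save("v5.png",im)
p=w.reshape(-1,3)
q=p[(p[:,2]>124)&(p[:,2]<137)&(p[:,0]>680)&(p[:,0]<720)&(p[:,1]>195)&(p[:,1]<280)]
h,e=np.histogram(q[:,1],np.arange(195,280,2));print([(int(a),int(b)) for a,b in zip(e,h) if b])
b=p[(p[:,2]>150)&(p[:,2]<170)&(p[:,0]>675)&(p[:,0]<712)]
print("bar end y",np.percentile(b[:,1],[1,50,99]),"xmax",p[(p[:,2]>150)&(p[:,2]<170)&(abs(p[:,1]-236)<12)][:,0].max())
E
```

```text
[614.2 234.7 153.2] [3.1227 0.0389 0.0297] [-0.84  0.89  0.83  1.54 -0.7   1.07 -1.37] [ 0.3 -0.4 -4. ]
[(211, 30), (213, 216), (215, 240), (217, 235), (219, 5), (255, 78), (257, 252), (259, 237), (261, 221), (263, 6)]
bar end y [223.356009   238.11459167 252.76927228] xmax 719.7117012336831
```

View pics/v5.png

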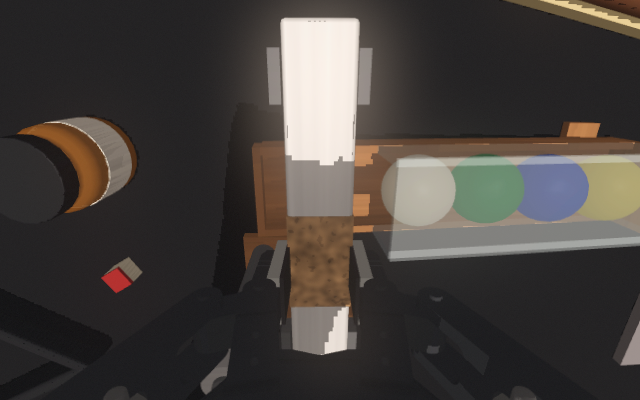

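The steel cheeks straddle the bar evenly: 267–281 on the left and 358–372 on the right. It's off by only 0.5 mm or so, so I'll lower it.

Call:
arm_command(deltas=[{"dx": 0,"dy": -0.0005,"dz": -0.008,"yaw": 0,"jaw": 0.1},{"dx": 0,"dy": -0.0005,"dz": -0.016,"yaw": 0,"jaw": 0.1},{"dx": 0,"dy": -0.0005,"dz": -0.022,"yaw": 0,"jaw": 0.1},{"dx": 0,"dy": -0.0005,"dz": -0.027,"yaw": 0,"jaw": 0.1},{"dx": 0,"dy": -0.0005,"dz": -0.029,"yaw": 0,"jaw": 0.1},{"dx": 0,"dy": -0.0005,"dz": -0.029,"yaw": 0,"jaw": 0.1},{"dx": 0,"dy": -0.0005,"dz": -0.029,"yaw": 0,"jaw": 0.1}])

```text
clock: 40.95
eef_pos: [612.5, 234.4, 125.4]
tool_rot: [3.124, 0.043, 0.03]
force: [-7.3, -0.5, 16.8]
width: 28.0
gripper_force: 63.3
```

Call:
arm_command(deltas=[{"dx": 0,"dy": 0,"dz": 0.0005,"yaw": 0,"jaw": 0.1},{"dx": 0,"dy": 0,"dz": 0.0005,"yaw": 0,"jaw": 0.5},{"dx": 0,"dy": 0,"dz": 0.0005,"yaw": 0,"jaw": 0.6},{"dx": 0,"dy": 0,"dz": 0.0005,"yaw": 0,"jaw": 0.6},{"dx": 0,"dy": 0,"dz": 0.0005,"yaw": 0,"jaw": 0.6},{"dx": 0,"dy": 0,"dz": 0.02,"yaw": 0,"jaw": 0.6},{"dx": 0,"dy": 0,"dz": 0.05,"yaw": 0,"jaw": 0.6},{"dx": 0,"dy": 0,"dz": 0.08,"yaw": 0,"jaw": 0.6},{"dx": 0,"dy": 0,"dz": 0.11,"yaw": 0,"jaw": 0.6},{"dx": 0,"dy": 0,"dz": 0.11,"yaw": 0,"jaw": 0.6},{"dx": 0,"dy": 0,"dz": 0.11,"yaw": 0,"jaw": 0.6}])

```text
clock: 42.05
eef_pos: [613.2, 234.4, 232.8]
tool_rot: [3.123, 0.041, 0.03]
force: [-0.2, -0.0, -0.8]
width: 51.0
gripper_force: 0.0
```

```bash
python3 st.py
python3 - <<'E'
from h import *
for n in("wrist","top","scene"):
    im,d,w=world(n);p=w.reshape(-1,3)
    b=p[(p[:,2]>128)&(p[:,2]<141)&(p[:,0]>490)&(p[:,0]<740)&(p[:,1]>221)&(p[:,1]<252)]
    if len(b)<20: print(n,len(b));continue
    r=cv2.minAreaRect(b[:,:2].astype(np.float32));print(n,"bar",np.round(r[0],1),np.round(r[1],1),round(r[2],2),"z",[np.median(b[(b[:,0]>x)&(b[:,0]<x+25),2]).round(1) for x in(520,560,620,660,690)])
    if n=="wrist":save("v6.png",im)
E
```

```text
[613.2 234.4 232.8] [3.1228 0.0408 0.0298] [-0.86  0.81  0.88  1.46 -0.63  1.21 -1.42] [-0.2 -0.  -0.8]
wrist bar [613.3 235.6] [208.8  30.1] 1.42 z [np.float64(135.8), np.float64(135.6), np.float64(135.9), np.float64(135.6), np.float64(135.7)]
top bar [611.5 236.1] [207.9  29.5] 0.22 z [np.float64(136.0), np.float64(135.0), np.float64(134.0), np.float64(135.1), np.float64(134.7)]
scene bar [616.8 236.4] [208.3  30.8] 0.12 z [np.float64(135.2), np.float64(136.2), np.float64(136.5), np.float64(135.9), np.float64(136.3)]
```

View pics/v6.png

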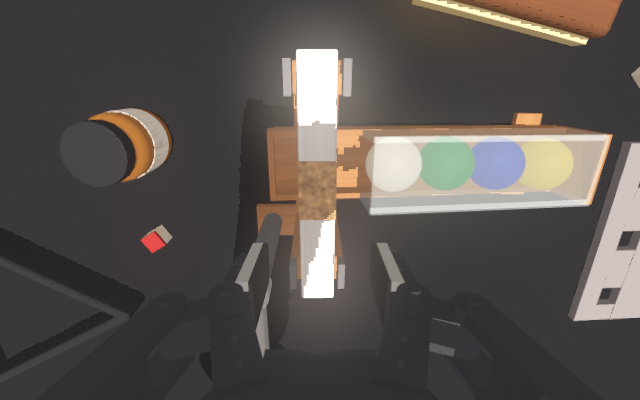

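The bar lies between the cheeks, centred and at seat height, with its top at 136 mm. Next I'll close the lever.

Call:
arm_command(deltas=[{"dx": -0.03,"dy": 0.015,"dz": 0,"yaw": 0,"jaw": 0},{"dx": -0.06,"dy": 0.03,"dz": 0,"yaw": 0,"jaw": 0},{"dx": -0.09,"dy": 0.048,"dz": 0,"yaw": 0,"jaw": 0},{"dx": -0.12,"dy": 0.064,"dz": 0,"yaw": 0,"jaw": 0},{"dx": -0.15,"dy": 0.08,"dz": 0,"yaw": 0,"jaw": 0},{"dx": -0.17,"dy": 0.09,"dz": 0,"yaw": 0,"jaw": 0},{"dx": -0.17,"dy": 0.09,"dz": 0,"yaw": 0,"jaw": 0},{"dx": -0.17,"dy": 0.09,"dz": 0,"yaw": 0,"jaw": 0},{"dx": -0.17,"dy": 0.09,"dz": -0.03,"yaw": 0,"jaw": 0},{"dx": -0.17,"dy": 0.09,"dz": -0.06,"yaw": 0,"jaw": 0},{"dx": -0.17,"dy": 0.09,"dz": -0.081,"yaw": 0,"jaw": 0},{"dx": -0.17,"dy": 0.09,"dz": -0.081,"yaw": 0,"jaw": 0},{"dx": -0.17,"dy": 0.09,"dz": -0.081,"yaw": 0,"jaw": 0}])

```text
clock: 43.5
eef_pos: [444.3, 323.3, 151.7]
tool_rot: [3.121, 0.041, 0.028]
force: [-0.1, 0.2, 0.4]
width: -0.2
gripper_force: 0.0
```

Call:
arm_command(deltas=[{"dx": -0.001,"dy": -0.008,"dz": 0,"yaw": 0,"jaw": 0},{"dx": -0.002,"dy": -0.016,"dz": 0,"yaw": 0,"jaw": 0},{"dx": -0.003,"dy": -0.026,"dz": 0,"yaw": 0,"jaw": 0},{"dx": -0.004,"dy": -0.036,"dz": 0,"yaw": 0,"jaw": 0},{"dx": -0.004,"dy": -0.046,"dz": 0,"yaw": 0,"jaw": 0},{"dx": -0.002,"dy": -0.057,"dz": 0,"yaw": 0,"jaw": 0},{"dx": 0.001,"dy": -0.068,"dz": 0,"yaw": 0,"jaw": 0},{"dx": 0.006,"dy": -0.079,"dz": 0,"yaw": 0,"jaw": 0},{"dx": 0.013,"dy": -0.089,"dz": 0,"yaw": 0,"jaw": 0},{"dx": 0.021,"dy": -0.099,"dz": 0,"yaw": 0,"jaw": 0},{"dx": 0.03,"dy": -0.107,"dz": 0,"yaw": 0,"jaw": 0},{"dx": 0.04,"dy": -0.113,"dz": 0,"yaw": 0,"jaw": 0},{"dx": 0.05,"dy": -0.118,"dz": 0,"yaw": 0,"jaw": 0},{"dx": 0.058,"dy": -0.12,"dz": 0,"yaw": 0,"jaw": 0},{"dx": 0.066,"dy": -0.122,"dz": 0,"yaw": 0,"jaw": 0},{"dx": 0.069,"dy": -0.122,"dz": 0,"yaw": 0,"jaw": 0},{"dx": 0.069,"dy": -0.122,"dz": 0,"yaw": 0,"jaw": 0},{"dx": 0.069,"dy": -0.122,"dz": 0,"yaw": 0,"jaw": 0}])

```text
clock: 45.3
eef_pos: [511.5, 201.6, 151.2]
tool_rot: [3.121, 0.043, 0.029]
force: [-1.4, -2.3, -0.0]
width: -0.1
gripper_force: 1.3
```

Call:
arm_command(deltas=[{"dx": 0.003,"dy": 0,"dz": 0,"yaw": 0,"jaw": 0},{"dx": 0.005,"dy": 0,"dz": 0,"yaw": 0,"jaw": 0},{"dx": 0.005,"dy": 0,"dz": 0,"yaw": 0,"jaw": 0},{"dx": 0.005,"dy": 0,"dz": 0,"yaw": 0,"jaw": 0}])

```text
clock: 45.7
eef_pos: [511.7, 201.7, 151.1]
tool_rot: [3.122, 0.052, 0.03]
force: [-13.0, -2.6, 8.6]
width: -0.2
gripper_force: 6.7
```

At its stop: the force rose to 13 N with no movement. I'll back off and check.

Call:
arm_command(deltas=[{"dx": -0.01,"dy": 0,"dz": 0,"yaw": 0,"jaw": 0},{"dx": -0.03,"dy": 0,"dz": 0,"yaw": 0,"jaw": 0},{"dx": -0.05,"dy": 0,"dz": 0.01,"yaw": 0,"jaw": 0},{"dx": -0.06,"dy": -0.03,"dz": 0.05,"yaw": 0,"jaw": 0},{"dx": -0.06,"dy": -0.07,"dz": 0.1,"yaw": 0,"jaw": 0},{"dx": -0.06,"dy": -0.11,"dz": 0.15,"yaw": 0,"jaw": 0},{"dx": -0.06,"dy": -0.15,"dz": 0.18,"yaw": 0,"jaw": 0},{"dx": -0.06,"dy": -0.15,"dz": 0.18,"yaw": 0,"jaw": 0},{"dx": -0.06,"dy": -0.15,"dz": 0.18,"yaw": 0,"jaw": 0},{"dx": -0.06,"dy": -0.15,"dz": 0.18,"yaw": 0,"jaw": 0}])

```text
clock: 46.7
eef_pos: [457.6, 53.2, 331.6]
tool_rot: [3.124, 0.039, 0.03]
force: [-0.1, 0.2, -0.8]
width: -0.1
gripper_force: 0.0
```

```bash
python3 st.py
python3 - <<'E'
from h import *
im,d,w=world("wrist");save("v7.png",im);p=w.reshape(-1,3)
b=p[(p[:,2]>128)&(p[:,2]<140)&(p[:,0]>490)&(p[:,0]<740)&(p[:,1]>221)&(p[:,1]<252)]
r=cv2.minAreaRect(b[:,:2].astype(np.float32));print("bar",r)
k=p[(p[:,2]>174)&(p[:,2]<186)&(p[:,0]>480)&(p[:,0]<560)&(p[:,1]>150)&(p[:,1]<230)];print("knob",np.median(k,0),len(k))
k=p[(p[:,2]>150)&(p[:,2]<167)&(p[:,0]>500)&(p[:,0]<560)&(p[:,1]>270)&(p[:,1]<310)];print("pivot",(k.min(0)+k.max(0))/2)
E
```

```text
[457.6  53.2 331.6] [3.1241 0.0395 0.0301] [-0.93  0.43  1.08  1.86 -0.39  1.14 -1.25] [-0.1  0.2 -0.8]
bar ((559.2572021484375, 237.14376831054688), (102.39775848388672, 30.421419143676758), 0.48325029015541077)
knob [530.53141884 186.79217513 179.30236292] 503
pivot [527.59480398 286.89585818 157.40947435]
```

View pics/v7.png

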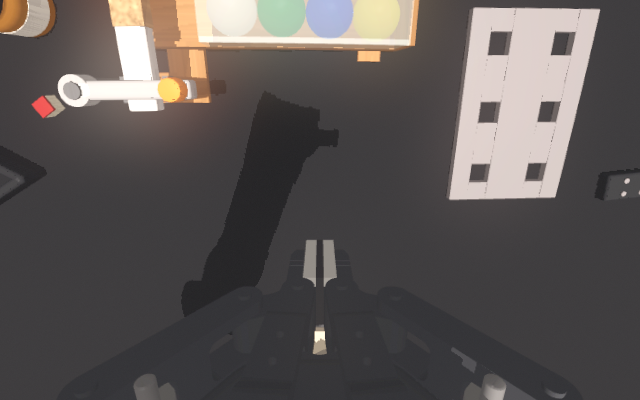

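The lever, at (75–185,90), is closed over the bar. Pivot to knob points along the rack's -y to within about 0.01 rad, and the robot is clear of everything.

```bash
python3 -c "from cell import *;print(finish_job())"
```

```text
the job is handed in; nothing more can be done
None
```

The job is handed in: yellow, blue, green and the white cue ball are in the magazine in that order (there was no red ball), the bar lies centred across its posts, and the lever is closed to its stop over it.

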